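# Pack the wear plates in their case and latch it

### The job

Pack all the wear plates that lie in the lanes of the rack into the open grey case, flat in one pile in the middle: there is no room for fingers beside a plate in its lane, so edge each one out over the rack's front edge until enough overhangs to pinch. Then lay the yellow-ribbed hold-down pad flat on top of the plates, rib up, shut the blue lid fully and push both orange latches all the way down. Do not disturb the brass pulley, the green bottle or the screwdriver.

Things in the scene. Friction and masses are not known exactly. Their poses are not given: they have to be found in the camera images.
- rack: green steel rack fixed to the bench, 175 (its x) by 272 mm (its y), 50 mm high. Four lanes 53 mm wide along its x, at y = -97.5, -32.5, 32.5, 97.5 mm, open at both ends, between ribs 12 mm wide and 4 mm high (a plate stands 2 mm proud). Origin: centre of the underside; the front edge (-x, to the robot) is at x = -87.5 mm. Plates start 20 to 35 mm behind it, with as much empty lane behind them.
- plate_silver: a bare aluminium wear plate, flat, 120 mm long (its x) by 50 mm wide (its y) by 6 mm thick, about 100 g; origin at the centre of its underside, z up. May be absent (None from the start).
- plate_red: a red wear plate, flat, 120 mm long (its x) by 50 mm wide (its y) by 6 mm thick, about 100 g; origin at the centre of its underside, z up. May be absent (None from the start).
- plate_gold: a gold-coloured wear plate, flat, 120 mm long (its x) by 50 mm wide (its y) by 6 mm thick, about 100 g; origin at the centre of its underside, z up. May be absent (None from the start).
- plate_black: a black wear plate, flat, 120 mm long (its x) by 50 mm wide (its y) by 6 mm thick, about 100 g; origin at the centre of its underside, z up. May be absent (None from the start).
- case: open grey storage case fixed to the bench, 190 mm (its x) by 150 mm (its y) outside, 67 mm high, walls and floor 5 mm (inside 180 by 140 by 62 mm). Origin: centre of the underside. Its lid is hinged along the rim on its +x side; its -x side is the front. Four stacked plates and the hold-down pad fit under the lid.
- holddown: hold-down pad: black base 140 mm (its x) by 108 mm (its y) by 8 mm, with an upright yellow rib in the middle of its top, 70 mm long (along x), 14 mm thick and 22 mm high, to grip; 30 mm high in all, 200 g. Origin: centre of its underside. It goes into the case with its x along the case's x, either way round.
- lid (a joint): angle of the blue lid (a panel 190 mm from hinge to front edge, 150 mm wide, 6 mm thick), rad: 0 shut, about 1.57 upright, at most 1.9. The hinge is stiff, so the lid stays where it is left; about 2 to 5 N at its front edge move it.
- lid_hinge (a point): point on the hinge axis, the middle of the case's +x rim (95 mm from the case's origin along its x, 67 mm up); the lid's underside starts here.
- lid_front (a point): middle of the lid's front edge on its outer (upper) face, 190 mm from the hinge.
- latch_l (a joint): travel of the orange push latch on the lid's front corner at the case's +y side, m: about 0 up, 0.008 all the way down. It needs about 5 N and stays where it is pushed.
- latch_r (a joint): the same for the latch at the case's -y side.
- latch_l_top (a point): centre of the top of that latch, a round stud 20 mm across, on the lid's outer face 172 mm from the hinge and 50 mm to the case's +y side; it stands 11 mm above the lid when up and 3 mm when fully down.
- latch_r_top (a point): the same for the latch on the -y side.
- pulley: brass pulley, 60 mm across, 30 mm high, loose; to be left alone. Origin: centre of the underside.
- oil_bottle: green bottle, 56 mm across, 150 mm high, loose; to be left alone. Origin: centre of the underside.
- screwdriver: screwdriver lying on the bench, loose; to be left alone.
There are look-alikes about, which are no part of the job. What is meant by the plate_silver is not brown, and is the smaller of those in its own colour.

How it is judged:
By the outcome, as a careful person would: the job done as asked, in the order asked, and still so for the second after the job is handed in, with the robot touching nothing.
Of plate_silver, plate_red, plate_gold, plate_black only 3 to 4 are there at a start; the rules pass over those that are not, and their reading is None.
At some moment in a run one of holddown may be knocked a few centimetres aside while the robot is not near it.
Once in a run the grip may slacken for a moment while it holds something.
It also fails if it takes over 210 s, if anything falls off the work surface, if the arm or the gripper's body presses on something with over 40 N, if the wrist force passes 120 N, or if a joint passes its speed limit or range.

### The arm

A 6-joint arm with a two-finger parallel gripper is mounted at the origin on the work surface. World frame = base frame: x ahead of the robot, y to its left, z up, the work surface at z = 0. Lengths are in m, angles in rad, forces in N, time in s.
With the tool pointing down it reaches from about 0.35 to 0.85 m from the base axis. Payload 8.1 kg.
Tool frame: the origin (TCP) lies midway between the tips of the shut fingers; the grasp point (between the pads) lies 19 mm behind it; z points along the fingers, x is the direction in which the jaws open and shut, and the axes are right-handed (so a half turn about z gives the same grasp; the last joint's range is limited). The gripper opens to 93 mm and grips with 3 to 60 N. Pads are 15 mm wide; open, the fingers measure 128 mm over their backs; the gripper's body (75 mm by 188 mm) begins 65 mm behind the grasp point.
Start: joints at [-1.351, 0.13, 1.488, -0, 1.523, -0.085], TCP at [0.18, -0.572, 0.219] pointing down, gripper open.
Joint ranges: [-2.96, 2.96], [-0.89, 2.26], [0.02, 2.5], [-1.34, 4.48], [0, 2.73], [-2.66, 2.66]. Speed limits (rad/s): [2.39, 2.39, 2.79, 3.14, 3.14, 3.14].

### API

Orientations are given as a rotation vector (axis times angle).
In Python, from bench import readout, eyes, job gives the robot as it stands.
- The arm moves only by the tool apply_moves, never from a script. Its arguments are lists of equal length, an entry for each row: "translation": the shift along the tool's x, y, z in cm, a list of three; "spin": the turn about the tool's z in rad. In form: {"translation": [[tx, ty, tz], ...], "spin": [spin, ...]}. A call has 1 to 10 rows; each row shifts and turns the commanded pose from where the row before left it, along the tool's axes as they then stand; what a row does not reach is not made up. A row lasts 1/12 s, in which the tool goes at most 41.7 mm and 7.16 degrees, less where a joint would pass 70% of its speed; a pose out of reach is approached as far as the arm can. A call is refused whole if a number of a shift passes 4.17 or a number of a turn 0.125, either way. A call with a gripper value outside its range is refused whole. "hand" is the closure, from 0 (fully open) to 1 (shut), set as the call begins (left out, the last holds). The fingers move at their own pace and stop on an object; the grip force is fixed at half the most. Time passes only in rows, so rows that do not move let the fingers close. It gives the time, the measured TCP pose, the force and the opening at its end, in the units of the state.
- readout.sense(): the state, without advancing time (a new reading comes with each control period).
- eyes.camera(name): name is "scene" or "side" or "wrist"; returns a dict with "frame" (384x512x3 uint8, red, green, blue), "fx", "fy", "cx", "cy" (pixels), "xyz" and "orientation" of the camera in the world; the wrist camera has in their place "hand_eye" (4x4, takes a point from camera to tool coordinates, whose origin is the TCP and whose axes are the tool frame's). Camera axes: x right, y down, z forward; pixel columns grow to the right and rows downward; lengths in m; the calibration is good to about 2 mm. A picture is of the moment at which its call begins: read the wrist's pose just before it. There is no depth.
- job.close_job(): hands the job in, once; it reports no verdict.
The state is a dict: "time": time; "joint_pos": joint angles; "dq": joint speeds; "joint_efforts": joint torques, N m; "position": TCP position; "tool_rot": TCP orientation; "wrist_force": force on the tool from outside, world axes, zero at the start; "ft_torque": the same for the moment, N m; "grip_width": finger opening in m.
Only numpy, scipy, OpenCV 4.12 (cv2) and the standard library are available. Lean on these libraries where they do the work, as an engineer would, in place of code of your own. Each camera call takes 0.05 s, during which the arm holds its last target.

## Working session

There is one attempt and no reset: what is moved stays moved. The work goes in short steps, Python scripts to look and compute and a tool call to move; the robot and the scene stay as the last step left them, time stands still between calls to the robot, and variables do not carry over. Pictures are saved under pics/ and viewed, and the job is handed in when it is done.

Besides the shell and the picture viewer there is one more tool, called after "Call:" by a JSON object that holds its "name" and its "arguments". apply_moves: Moves the arm, as the interface text tells. Its arguments: {"type":"object","properties":{"translation":{"type":"array"},"spin":{"type":"array"},"hand":{"type":"number"}},"required":["translation","spin"]}

```bash
ls; mkdir -p pics
python3 - <<'E'
from bench import readout, eyes, job
import cv2
s=readout.sense(); print(s)
for n in ["scene","side","wrist"]:
    c=eyes.camera(n); cv2.imwrite(f"pics/{n}0.png",cv2.resize(c["frame"][:,:,::-1],(800,600),interpolation=cv2.INTER_CUBIC))
    print(n,{k:v for k,v in c.items() if k!="frame"})
E
```

```text
pics
{'time': 0.0, 'joint_pos': array([-1.35139766e+00,  1.31167389e-01,  1.48925099e+00, -9.76174362e-06,
        1.52297074e+00, -8.54203692e-02]), 'dq': array([ 0.00147281, -0.00020158,  0.00033996,  0.00105111, -0.00025274,
       -0.00086728]), 'joint_efforts': array([-2.75764805e-04, -5.59845829e+01, -4.91757846e+01,  7.67926709e-02,
        3.55977821e-02, -1.77231482e-04]), 'position': array([ 0.17995846, -0.5718007 ,  0.21759925]), 'tool_rot': array([-2.53200285e+00,  1.85773507e+00,  2.13374819e-03]), 'wrist_force': array([ 1.23120462, -0.3331071 ,  0.33470895]), 'ft_torque': array([0.00969215, 0.06268103, 0.03965849]), 'grip_width': 0.09305186274234703}
scene {'fx': 370.6516298334394, 'fy': 370.6516298334394, 'cx': 258.882485001865, 'cy': 192.9398931079066, 'xyz': array([0.92341665, 0.70777244, 0.70323276]), 'orientation': array([-0.69867499, -2.54373069,  1.24420572])}
side {'fx': 366.3227163555168, 'fy': 366.3227163555168, 'cx': 253.55940079883092, 'cy': 191.9196557679516, 'xyz': array([0.40182996, 0.7365064 , 0.90415846]), 'orientation': array([-0.3444517 ,  2.87300618, -1.05139093])}
wrist {'fx': 303.0308047539694, 'fy': 303.0308047539694, 'cx': 254.45273674669036, 'cy': 195.74704726840497, 'hand_eye': array([[ 9.99999902e-01,  3.90623202e-04, -2.08075533e-04,
         1.58648108e-03],
       [-3.12580344e-04,  9.56174791e-01,  2.92796298e-01,
        -8.11311565e-02],
       [ 3.13329607e-04, -2.92796204e-01,  9.56174819e-01,
        -1.65210881e-01],
       [ 0.00000000e+00,  0.00000000e+00,  0.00000000e+00,
         1.00000000e+00]])}
```

View pics/scene0.png

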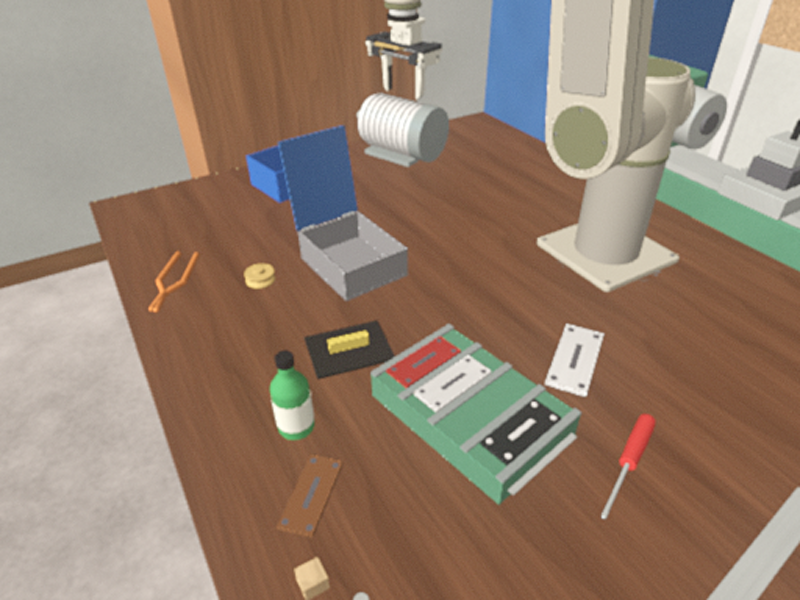

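View pics/side0.png

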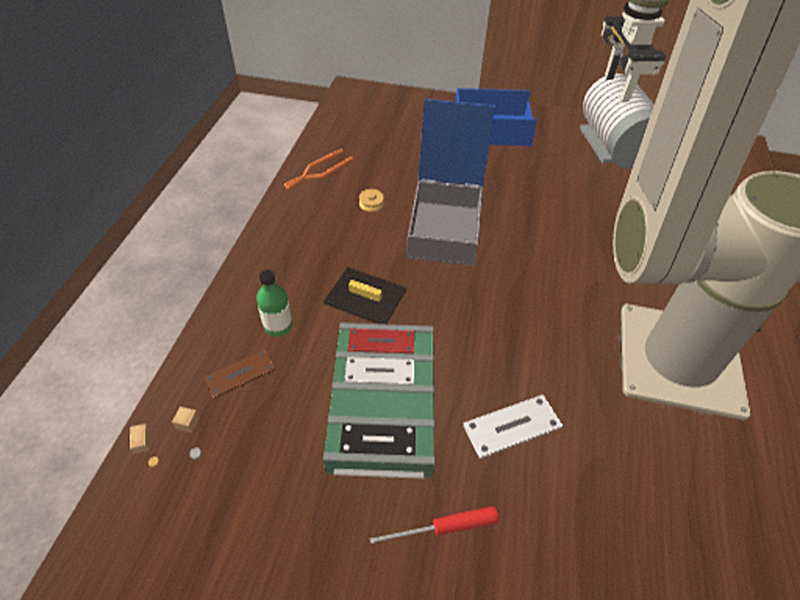

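View pics/wrist0.png

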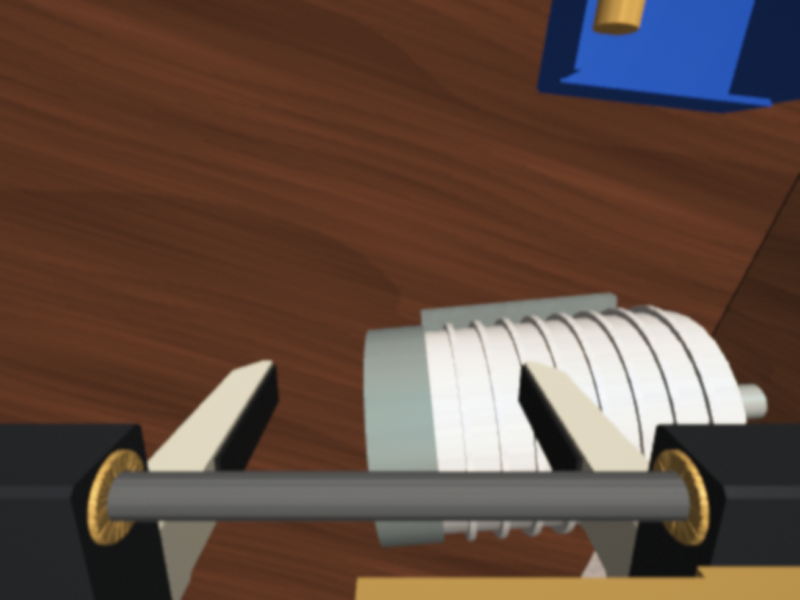

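Scene view: rack with red (425,360), silver (452,382) and black (520,430) plates. The third lane is empty, so gold is absent. The look-alikes are a larger silver plate on the bench (575,358) and a brown plate (310,495). I'll take enlarged crops to measure.

```bash
cat > h.py <<'E'
import numpy as np, cv2
from scipy.spatial.transform import Rotation as R
from bench import readout, eyes, job
def cam(n):
    s=readout.sense() if n=="wrist" else None
    c=eyes.camera(n)
    if n=="wrist":
        T=np.eye(4);T[:3,:3]=R.from_rotvec(s["tool_rot"]).as_matrix();T[:3,3]=s["position"]
        W=T@c["hand_eye"]; c["Rm"]=W[:3,:3]; c["xyz"]=W[:3,3]
    else: c["Rm"]=R.from_rotvec(c["orientation"]).as_matrix()
    np.savez(f"last_{n}.npz",**{k:v for k,v in c.items()})
    return c
def load(n): return dict(np.load(f"last_{n}.npz"))
def ray(c,u,v):
    d=np.array([(u-c["cx"])/c["fx"],(v-c["cy"])/c["fy"],1.]); return c["Rm"]@d
def px(c,u,v,z):
    d=ray(c,u,v); o=c["xyz"]; return o+d*(z-o[2])/d[2]
def proj(c,P):
    p=(np.asarray(P)-c["xyz"])@c["Rm"]; return np.array([c["fx"]*p[...,0]/p[...,2]+c["cx"],c["fy"]*p[...,1]/p[...,2]+c["cy"]]).T
def crop(c,name,x0,y0,w,h,s):
    im=c["frame"][y0:y0+h,x0:x0+w,::-1]
    cv2.imwrite(f"pics/{name}.png",cv2.resize(im,(w*s,h*s),interpolation=cv2.INTER_CUBIC))
def tri(c1,p1,c2,p2):
    d1=ray(c1,*p1);d2=ray(c2,*p2);d1/=np.linalg.norm(d1);d2/=np.linalg.norm(d2)
    A=np.stack([d1,-d2],1);t=np.linalg.lstsq(A,c2["xyz"]-c1["xyz"],rcond=None)[0]
    a=c1["xyz"]+d1*t[0];b=c2["xyz"]+d2*t[1];return (a+b)/2,np.linalg.norm(a-b)
E
python3 - <<'E'
from h import *
c=cam("scene");crop(c,"sc_rack",190,195,190,130,4);crop(c,"sc_case",140,70,140,130,4)
c=cam("side");crop(c,"si_rack",195,160,110,150,4);crop(c,"si_case",220,50,110,130,4)
E
```

```text
(no output)
```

View pics/sc_rack.png

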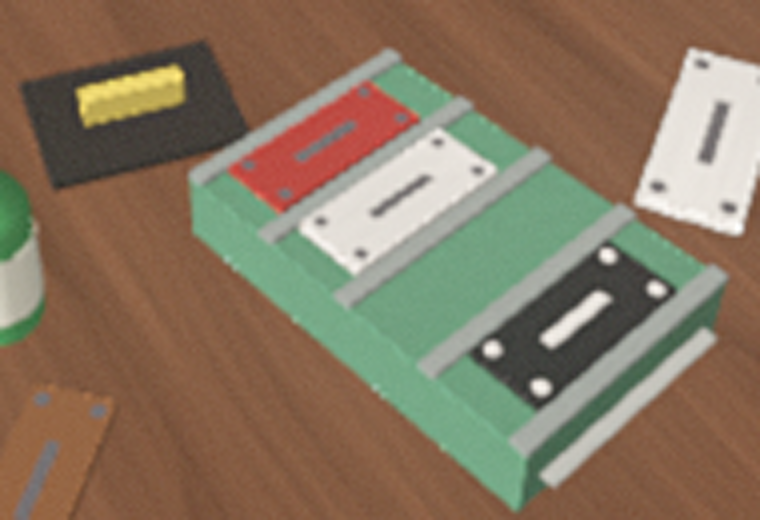

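View pics/si_rack.png

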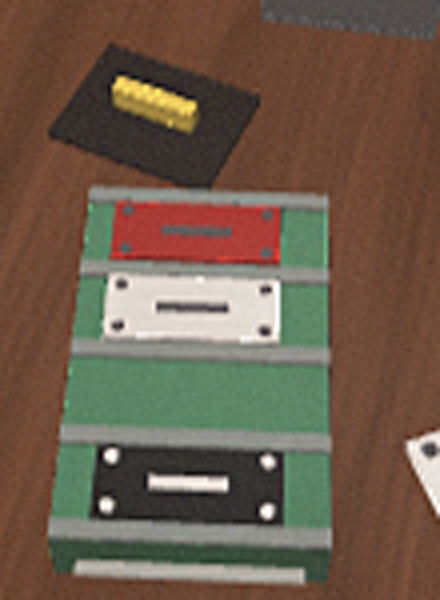

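View pics/sc_case.png

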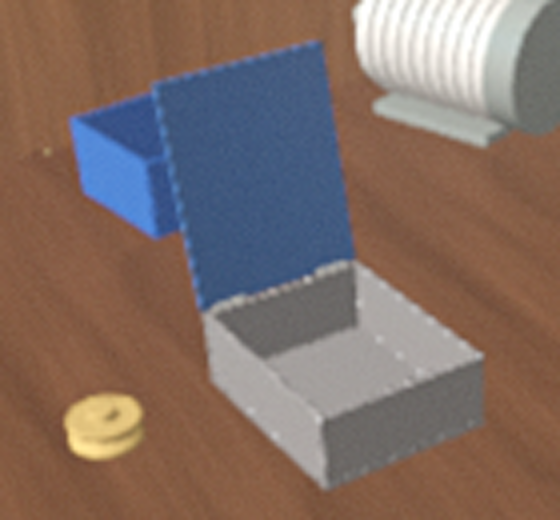

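View pics/si_case.png

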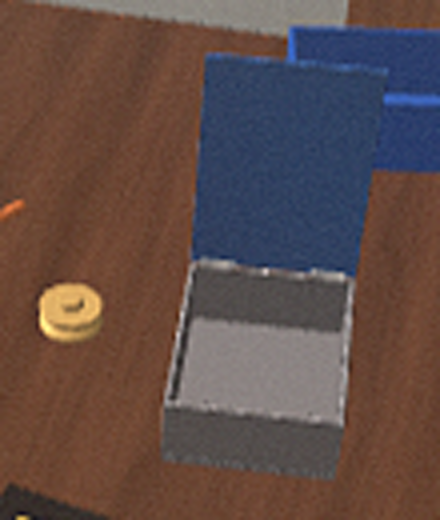

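```bash
cat > fit.py <<'E'
from h import *
from scipy.optimize import least_squares
sc=load("scene");si=load("side")
def S(c,pts,off): return np.array(pts)/4.+np.array(off)-0.375
def fit(sets,x0,free_z=False):
    # sets: list (cam, pix, localpts)
    def res(q,ret=False):
        r=[]
        M=R.from_euler('z',q[2]).as_matrix()
        for c,p,L in sets:
            W=np.array(L)@M.T+np.array([q[0],q[1],q[3] if free_z else 0])
            r.append((proj(c,W)-p).ravel())
        return np.concatenate(r)
    o=least_squares(res,x0+([0.] if free_z else []))
    return o.x,res(o.x)
E
python3 - <<'E'
from fit import *
ys=[-.130,-.065,0,.065,.130]
L=[[.0875,y,.05] for y in ys]+[[-.0875,y,.05] for y in ys]
ps=S(si,[(91,193),(82,268),(72,348),(62,435),(52,530),(328,202),(328,275),(329,355),(330,440),(329,540)],(195,160))
pc=S(sc,[(198,172),(267,235),(343,298),(428,370),(520,445),(395,57),(463,107),(541,157),(627,213),(719,275)],(190,195))
for fz in (False,True):
    q,r=fit([(si,ps,L),(sc,pc,L)],[.45,.1,0.],fz);print("rack",q,np.round(r,1))
for nm,s,p,z in [("si",si,ps,.05)]:pass
# plates corners z=.052 by 2 cams
z=.052
P={"red":([(113,203),(281,207),(281,263),(111,256)],[(370,82),(420,118),(282,212),(230,172)]),
"silver":([(107,275),(281,280),(281,343),(103,333)],[(437,128),(497,170),(355,275),(298,228)]),
"black":([(97,448),(283,452),(284,525),(92,518)],[(612,242),(677,290),(540,410),(470,353)])}
for k,(a,b) in P.items():
    A=np.array([px(si,*p,z)[:2] for p in S(si,a,(195,160))]);B=np.array([px(sc,*p,z)[:2] for p in S(sc,b,(190,195))])
    print(k,A.mean(0).round(4),B.mean(0).round(4), A.round(3).tolist(),B.round(3).tolist())
# case rim outer: corners z=.067 + bottom front
L=[[.095,.075,.067],[.095,-.075,.067],[-.095,.075,.067],[-.095,-.075,.067],[-.095,.075,0],[-.095,-.075,0]]
# image: +x = -y world ->; case yaw ~ -pi/2: case +y = world +x (left in side)
ps=S(si,[(190,265),(355,277),(165,403),(345,422),(163,458),(333,477)],(220,50))
pc=S(sc,[(205,315),(357,263),(322,418),(483,355),(327,488),(483,425)],(140,70))
for fz in (False,True):
    q,r=fit([(si,ps,L),(sc,pc,L)],[.4,-.2,-1.57],fz);print("case",q,np.round(r,1))
# lid front corners
for a,b in [((205,55),(153,85)),((387,70),(320,42))]:
    print("lidfront",tri(si,S(si,a,(220,50)),sc,S(sc,b,(140,70))))
# holddown : base top corners z=.008, rib
for c,pts,off in [(si,[(112,44),(260,100),(208,186),(50,133)],(195,160)),(sc,[(22,85),(207,42),(247,132),(57,187)],(190,195))]:
    A=np.array([px(c,*p,.008)[:2] for p in S(c,pts,off)]);print("hd",A.mean(0).round(4),A.round(3).tolist())
# rib top ends z=.03
for c,pts,off in [(si,[(115,80),(198,106)],(195,160)),(sc,[(80,92),(183,70)],(190,195))]:
    print("rib",[px(c,*p,.03)[:2].round(4) for p in S(c,pts,off)])
print("pulley",px(si,220+72/4,50+310/4,.015)[:2])
print("bottle",px(si,275*.64,325*.64,.0)[:2])
E
```

```text
rack [0.52949883 0.23011517 0.19923241] [ 0.   0.3  0.1 -0.1  0.2 -0.3  0.  -0.5 -0.3 -0.6  0.5  0.3  0.7  0.4
  0.6  0.4  0.6  0.9  1.1 -0.4 -0.7  2.  -0.4  0.8 -0.4  0.9 -0.7  0.3
 -0.7  0.7 -0.1 -0.3  0.7 -0.8  0.5 -0.4 -0.1 -0.4 -0.3 -0.6]
rack [0.5298468  0.23103927 0.19920076 0.00166434] [-0.2  0.2 -0.2 -0.2 -0.1 -0.4 -0.3 -0.5 -0.7 -0.6  0.3  0.2  0.5  0.3
  0.5  0.3  0.5  0.9  0.9 -0.4 -0.6  1.8 -0.4  0.6 -0.3  0.8 -0.5  0.2
 -0.5  0.6  0.  -0.5  0.9 -1.1  0.7 -0.6  0.1 -0.6  0.  -0.8]
red [0.5574 0.1356] [0.5553 0.1366] [[0.623, 0.125], [0.503, 0.099], [0.493, 0.147], [0.611, 0.171]] [[0.5, 0.101], [0.491, 0.147], [0.61, 0.172], [0.62, 0.127]]
silver [0.5439 0.1984] [0.5431 0.1986] [[0.609, 0.187], [0.49, 0.162], [0.479, 0.212], [0.598, 0.233]] [[0.487, 0.16], [0.478, 0.21], [0.599, 0.236], [0.608, 0.188]]
black [0.5133 0.3278] [0.5116 0.3275] [[0.577, 0.317], [0.461, 0.291], [0.449, 0.34], [0.566, 0.364]] [[0.456, 0.292], [0.449, 0.339], [0.566, 0.364], [0.576, 0.315]]
case [ 0.50227999 -0.23459117 -1.47849979] [ 0.2 -1.2  0.2 -0.  -0.2 -0.   0.2  0.2 -0.4  0.4  0.7  0.6 -0.7 -0.4
 -0.3 -0.7 -0.2  0.5  0.2  0.   0.1  0.7  0.3 -0.2]
case [ 5.02125300e-01 -2.35354785e-01 -1.47847375e+00 -7.20408568e-04] [ 0.2 -1.2  0.3  0.  -0.1 -0.   0.3  0.2 -0.3  0.4  0.8  0.6 -0.7 -0.3
 -0.3 -0.6 -0.3  0.5  0.1  0.1  0.   0.7  0.2 -0.1]
lidfront (array([ 0.58895522, -0.3527775 ,  0.25387239]), np.float64(0.0008590342660477526))
lidfront (array([ 0.44006456, -0.37011954,  0.25246936]), np.float64(0.0006049874662837335))
hd [ 0.625 -0.001] [[0.682, -0.067], [0.548, -0.036], [0.568, 0.06], [0.702, 0.039]]
hd [ 6.268e-01 -4.000e-04] [[0.684, -0.064], [0.549, -0.038], [0.571, 0.06], [0.703, 0.041]]
rib [array([ 0.6618, -0.0095]), array([0.5905, 0.0009])]
rib [array([ 0.6602, -0.0126]), array([0.5895, 0.0033])]
pulley [ 0.68696777 -0.28604446]
bottle [0.77939273 0.11432831]
```

```bash
cat > plan.py <<'E'
from h import *
RACK=np.array([.5297,.2306]);RY=.1992
CASE=np.array([.5022,-.235]);CY=-1.4785
def loc(o,yaw,x,y):
    return o+np.array([np.cos(yaw)*x-np.sin(yaw)*y,np.sin(yaw)*x+np.cos(yaw)*y])
def state():
    s=readout.sense();M=R.from_rotvec(s["tool_rot"]).as_matrix()
    a=np.arctan2(M[1,0],M[0,0]);return s,M,a
def plan(x,y,z,ang=None,step=3.,n=None):
    """combined rows: spins evenly while going in a straight line"""
    s,M,a=state()
    if ang is None: ang=a
    tot=-((ang-a+np.pi)%(2*np.pi)-np.pi)  # about tool z (down)
    d=(np.array([x,y,z])-s["position"])*100
    k=n or int(max(np.ceil(np.linalg.norm(d)/step),np.ceil(abs(tot)/.12),1))
    rows=[];sp=[];done=np.zeros(3);M=M.copy();rem=tot
    print("pos",s["position"].round(4),"ang",round(a,4),"F",s["wrist_force"].round(1),"w",round(s["grip_width"],4),"t",round(s["time"],2),"tilt",M[:,2].round(3))
    for i in range(k):
        t=np.round(M.T@(d*(i+1)/k-done),2); done+=M@t
        p=round(rem/(k-i),3); rem-=p
        rows.append(t.tolist());sp.append(p); M=M@R.from_euler('z',p).as_matrix()
    for i in range(0,k,10):
        print('"translation":',rows[i:i+10],'"spin":',sp[i:i+10])
E
python3 - <<'E'
from plan import *
from fit import si,sc
def inv(p): d=np.array(p)-RACK;c,s=np.cos(RY),np.sin(RY);return np.array([c*d[0]+s*d[1],-s*d[0]+c*d[1]])
for n,p in dict(red=(.5563,.1361),silver=(.5435,.1985),black=(.5125,.3277)).items():
    l=inv(p);print(n,l.round(4),"front gap",l[0]-.06+.0875,"rear x",l[0]+.06)
print("bigsilver",[px(si,u*.64,v*.64,.006)[:2].round(3) for u,v in [(463,425),(548,395),(562,425),(480,457)]])
print("screw",px(si,465*.64,520*.64,.015)[:2],px(si,372*.64,540*.64,.005)[:2])
print(loc(RACK,RY,.0625+.0,-.0975))
plan(.18,-.57,.28,None)
E
```

```text
red [ 0.0074 -0.0979] front gap 0.03487383758416769 rear x 0.06737383758416769
silver [ 0.0072 -0.0342] front gap 0.03467499238465757 rear x 0.06717499238465757
black [0.0024 0.0986] front gap 0.02985478084921797 rear x 0.06235478084921797
bigsilver [array([0.382, 0.245]), array([0.242, 0.149]), array([0.215, 0.204]), array([0.346, 0.297])]
screw [0.35437466 0.40913039] [0.486575   0.46851196]
[0.61025788 0.14739587]
pos [ 0.18   -0.5721  0.2181] ang -1.266 F [-0.2 -0.1  0.2] w 0.0929 t 0.25 tilt [-0.     0.001 -1.   ]
"translation": [[-0.07, -0.02, -2.06], [-0.07, -0.02, -2.06], [-0.06, -0.02, -2.07]] "spin": [np.float64(-0.0), np.float64(0.0), np.float64(0.0)]
```

Run:
```python
from plan import *
x,y=loc(RACK,RY,.082,-.0975);print(x,y)
plan(x,y,.30,1.770)
```

```text
0.6293722747418644 0.15125463058386895
pos [ 0.18   -0.5721  0.2181] ang -1.266 F [-0.2 -0.1  0.2] w 0.0929 t 0.25 tilt [-0.     0.001 -1.   ]
"translation": [[-1.91, -2.23, -0.28], [-1.68, -2.41, -0.28], [-1.4, -2.58, -0.28], [-1.13, -2.71, -0.28], [-0.84, -2.81, -0.28], [-0.55, -2.89, -0.28], [-0.23, -2.93, -0.28], [0.07, -2.93, -0.28], [0.38, -2.91, -0.28], [0.69, -2.86, -0.28]] "spin": [np.float64(-0.105), np.float64(-0.105), np.float64(-0.105), np.float64(-0.105), np.float64(-0.105), np.float64(-0.105), np.float64(-0.105), np.float64(-0.105), np.float64(-0.105), np.float64(-0.105)]
"translation": [[0.97, -2.77, -0.28], [1.27, -2.65, -0.29], [1.53, -2.5, -0.28], [1.79, -2.33, -0.28], [2.02, -2.14, -0.28], [2.23, -1.91, -0.28], [2.42, -1.66, -0.28], [2.58, -1.41, -0.28], [2.71, -1.12, -0.28], [2.81, -0.84, -0.28]] "spin": [np.float64(-0.105), np.float64(-0.105), np.float64(-0.104), np.float64(-0.105), np.float64(-0.104), np.float64(-0.105), np.float64(-0.104), np.float64(-0.105), np.float64(-0.104), np.float64(-0.105)]
"translation": [[2.89, -0.54, -0.28], [2.93, -0.24, -0.28], [2.93, 0.07, -0.28], [2.92, 0.37, -0.28], [2.85, 0.68, -0.28], [2.77, 0.97, -0.28], [2.66, 1.26, -0.28], [2.51, 1.52, -0.28], [2.33, 1.78, -0.28]] "spin": [np.float64(-0.104), np.float64(-0.105), np.float64(-0.104), np.float64(-0.105), np.float64(-0.104), np.float64(-0.105), np.float64(-0.104), np.float64(-0.105), np.float64(-0.104)]
```

Call:
{"name": "apply_moves", "arguments": {"translation": [[0, 0, -2], [0, 0, -2], [0, 0, -2], [0, 0, -2]], "spin": [0, 0, 0, 0], "hand": 1}}

```text
time: 0.58
position: [0.18, -0.5721, 0.2993]
tool_rot: [-2.533, 1.858, 0.001]
wrist_force: [-0.5, 0.1, 0.3]
grip_width: 0.0708
```

Call:
{"name": "apply_moves", "arguments": {"translation": [[-1.9, -2.2, 0], [-1.7, -2.4, 0], [-1.4, -2.6, 0], [-1.1, -2.7, 0], [-0.8, -2.8, 0], [-0.6, -2.9, 0], [-0.2, -2.9, 0], [0.1, -2.9, 0], [0.4, -2.9, 0], [0.7, -2.9, 0]], "spin": [-0.105, -0.105, -0.105, -0.105, -0.105, -0.105, -0.105, -0.105, -0.105, -0.105]}}

```text
time: 1.42
position: [0.3358, -0.3225, 0.2986]
tool_rot: [3.124, -0.331, 0.0]
wrist_force: [0.2, -0.7, -0.7]
grip_width: 0.0045
```

Call:
{"name": "apply_moves", "arguments": {"translation": [[1.0, -2.8, 0], [1.3, -2.7, 0], [1.5, -2.5, 0], [1.8, -2.3, 0], [2.0, -2.1, 0], [2.2, -1.9, 0], [2.4, -1.7, 0], [2.6, -1.4, 0], [2.7, -1.1, 0], [2.8, -0.8, 0]], "spin": [-0.105, -0.105, -0.105, -0.105, -0.105, -0.105, -0.105, -0.105, -0.105, -0.105]}}

```text
time: 2.25
position: [0.4906, -0.0731, 0.2987]
tool_rot: [2.869, 1.28, 0.0]
wrist_force: [0.8, -0.1, -1.3]
grip_width: 0.0007
```

Run:
```python
from plan import *
x,y=loc(RACK,RY,.082,-.0975)
plan(x,y,.20,1.770)
```

```text
pos [ 0.4906 -0.0731  0.2987] ang 0.8393 F [ 0.8 -0.1 -1.3] w 0.0007 t 2.25 tilt [ 0. -0. -1.]
"translation": [[2.6, -0.47, 0.99], [2.63, -0.22, 0.98], [2.63, 0.02, 0.99], [2.63, 0.27, 0.99], [2.59, 0.51, 0.98], [2.53, 0.75, 0.99], [2.45, 0.97, 0.99], [2.35, 1.21, 0.98], [2.22, 1.41, 0.99], [2.09, 1.62, 0.99]] "spin": [np.float64(-0.093), np.float64(-0.093), np.float64(-0.093), np.float64(-0.093), np.float64(-0.093), np.float64(-0.093), np.float64(-0.093), np.float64(-0.093), np.float64(-0.093), np.float64(-0.094)]
```

Call:
{"name": "apply_moves", "arguments": {"translation": [[2.6, -0.5, 1], [2.6, -0.2, 1], [2.6, 0, 1], [2.6, 0.3, 1], [2.6, 0.5, 1], [2.5, 0.7, 1], [2.5, 1, 1], [2.3, 1.2, 1], [2.2, 1.4, 1], [0, 0, 0]], "spin": [-0.093, -0.093, -0.093, -0.093, -0.093, -0.093, -0.093, -0.093, -0.093, 0]}}

```text
time: 3.08
position: [0.6149, 0.1293, 0.205]
tool_rot: [-2.095, -2.336, 0.003]
wrist_force: [0.8, 0.0, -0.2]
grip_width: 0.0003
```

Run:
```python
from plan import *
x,y=loc(RACK,RY,.082,-.0975)
plan(x,y,.08,1.770)
c=cam("wrist");crop(c,"w1",0,0,512,384,1)
print((RACK))
# predicted rib ends
for yy in(-.13,-.065,0): print(yy,proj(c,np.array([*loc(RACK,RY,.0875,yy),.05])),proj(c,np.array([*loc(RACK,RY,-.0875,yy),.05])))
```

```text
pos [0.6149 0.1293 0.205 ] ang 1.6796 F [ 0.8  0.  -0.2] w 0.0003 t 3.08 tilt [-0.004  0.001 -1.   ]
"translation": [[0.4, 0.34, 2.5], [0.39, 0.36, 2.5], [0.39, 0.36, 2.5], [0.38, 0.36, 2.5], [0.38, 0.37, 2.5]] "spin": [np.float64(-0.018), np.float64(-0.018), np.float64(-0.018), np.float64(-0.018), np.float64(-0.018)]
[0.5297 0.2306]
-0.13 [245.19308769 204.41496328] [226.97328975  29.91372069]
-0.065 [303.55010013 199.37448459] [295.45210968  23.02291514]
0 [362.4602826  194.28622686] [364.69438892  16.05528511]
```

View pics/w1.png

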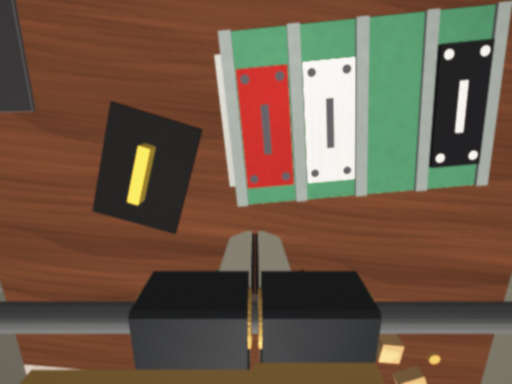

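Run:
```python
from plan import *
c=load("wrist");crop(c,"w1z",205,0,307,220,2)
```

```text
(no output)
```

View pics/w1z.png

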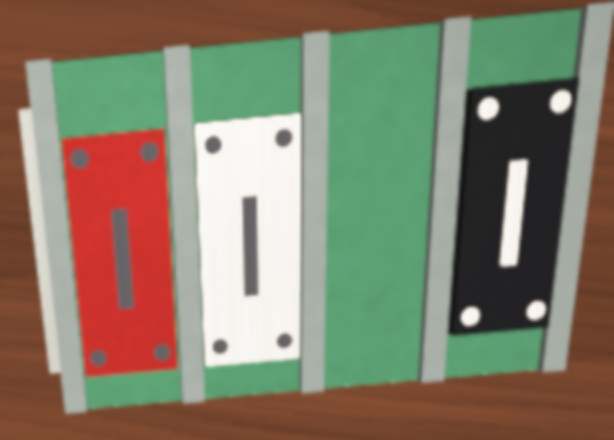

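Run:
```python
from plan import *
from fit import fit
c=load("wrist")
T=lambda p:np.array(p)/2+np.array([205,0])-.25
ys=[-.130,-.065,0,.065,.130]
p=T([(76,411),(193,402),(313,391),(432,380),(555,370),(39,61),(176,47),(316,33),(456,19),(598,6)])
for z in(.05,.054):
  L=[[.0875,y,z] for y in ys]+[[-.0875,y,z] for y in ys]
  print(z,[a.round(4) for a in fit([(c,p,L)],[.53,.23,.2])])
def inv(p): d=np.array(p)-RACK;cc,s=np.cos(RY),np.sin(RY);return np.array([cc*d[0]+s*d[1],-s*d[0]+cc*d[1]])
for n,pts in dict(red=[(62,139),(164,129),(177,369),(86,377)],silver=[(194,122),(300,114),(299,358),(206,366)],black=[(467,90),(578,79),(547,325),(450,333)]).items():
  print(n,[inv(px(c,*q,.052)[:2]).round(4).tolist() for q in T(pts)])
```

```text
0.05 [array([0.5304, 0.2289, 0.2004]), array([ 0.9547, -0.2754,  0.7693, -0.8756, -0.356 , -0.5248, -0.4131,
       -0.2237, -1.8936, -0.4731,  0.7731,  0.4553,  0.691 ,  0.4835,
       -0.1181,  0.4329, -0.1413,  0.3023, -0.3649, -0.4099])]
0.054 [array([0.5309, 0.2276, 0.2002]), array([-0.4023,  1.1521,  0.0624,  0.5082, -0.4009,  0.8144,  0.2162,
        1.0699, -0.5779,  0.7741, -1.0469, -0.1642, -0.232 , -0.2224,
       -0.1248, -0.3614,  0.7884, -0.5825,  1.5215, -1.387 ])]
red [[-0.0521, -0.1253], [-0.0521, -0.0755], [0.0686, -0.0757], [0.0686, -0.1253]]
silver [[-0.054, -0.0609], [-0.0529, -0.0098], [0.0685, -0.0097], [0.0684, -0.0599]]
black [[-0.0563, 0.0697], [-0.0564, 0.1219], [0.0623, 0.1216], [0.062, 0.0705]]
```

```bash
sed -i 's/RACK=.*/RACK=np.array([.5302,.2294]);RY=.2/' plan.py
python3 - <<'E'
from plan import *
x,y=loc(RACK,RY,.083,-.0975)
plan(x,y,.06,1.7708)
E
```

```text
pos [0.6145 0.1275 0.2062] ang 1.6743 F [ 0.3 -0.2  0. ] w 0.0003 t 3.13 tilt [-0.004 -0.    -1.   ]
"translation": [[0.42, 0.38, 2.92], [0.41, 0.4, 2.92], [0.4, 0.4, 2.93], [0.4, 0.4, 2.92], [0.39, 0.42, 2.92]] "spin": [np.float64(-0.019), np.float64(-0.019), np.float64(-0.02), np.float64(-0.019), np.float64(-0.02)]
```

Call:
{"name": "apply_moves", "arguments": {"translation": [[0.4, 0.4, 2.4], [0.4, 0.4, 2.4], [0.4, 0.4, 2.4], [0.4, 0.4, 2.4], [0.4, 0.4, 2.4], [0, 0, 0], [0, 0, 0]], "spin": [-0.019, -0.019, -0.02, -0.019, -0.019, 0, 0]}}

```text
time: 3.72
position: [0.6309, 0.1474, 0.0877]
tool_rot: [-1.994, -2.425, 0.004]
wrist_force: [0.2, 0.3, 1.1]
grip_width: 0.0007
```

Run:
```python
from plan import *
x,y=loc(RACK,RY,.083,-.0975)
plan(x,y,.057,1.7708)
```

```text
pos [0.6309 0.1474 0.0877] ang 1.7652 F [0.2 0.3 1.1] w 0.0007 t 3.72 tilt [-0.003 -0.001 -1.   ]
"translation": [[0.15, 0.04, 1.54], [0.14, 0.03, 1.53]] "spin": [np.float64(-0.003), np.float64(-0.003)]
```

Call:
{"name": "apply_moves", "arguments": {"translation": [[0.2, 0, 1.5], [0.1, 0, 1.2], [0, 0, 0.4], [0, 0, 0.2], [0, 0, 0.2], [0, 0, 0.2], [0, 0, 0]], "spin": [-0.003, -0.003, 0, 0, 0, 0, 0]}}

```text
time: 4.3
position: [0.6318, 0.1511, 0.052]
tool_rot: [1.986, 2.434, 0.001]
wrist_force: [0.2, 0.6, -0.7]
grip_width: 0.0008
```

Call:
{"name": "apply_moves", "arguments": {"translation": [[0, 0, 0.2], [0, 0, 0.1], [0, 0, 0]], "spin": [0, 0, 0]}}

```text
time: 4.55
position: [0.6322, 0.1513, 0.0503]
tool_rot: [1.985, 2.434, 0.001]
wrist_force: [-3.7, -0.7, 9.1]
grip_width: 0.0005
```

Run:
```python
from plan import *
x,y=loc(RACK,RY,.083,-.0975)
plan(x,y,.048,1.7708)
c=cam("wrist");crop(c,"w2",0,0,512,384,1)
```

```text
pos [0.6322 0.1513 0.0503] ang 1.773 F [-3.7 -0.7  9.1] w 0.0005 t 4.55 tilt [ 0.001  0.    -1.   ]
"translation": [[-0.07, -0.14, 0.23]] "spin": [np.float64(0.002)]
```

View pics/w2.png

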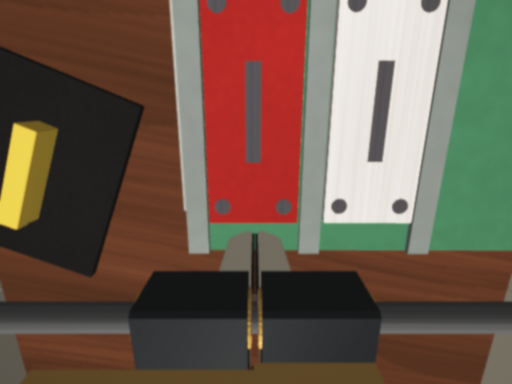

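Call:
{"name": "apply_moves", "arguments": {"translation": [[0, 0, -0.3], [0, -1, 0], [0, -1, 0], [0, -1, 0], [0, -1, 0], [0, -1, 0], [0, -1, 0], [0, -1, 0], [0, 0, 0]], "spin": [0, 0, 0, 0, 0, 0, 0, 0, 0]}}

```text
time: 5.35
position: [0.5619, 0.137, 0.0517]
tool_rot: [-1.986, -2.434, 0.001]
wrist_force: [-0.7, 0.2, -0.4]
grip_width: 0.0004
```

Run:
```python
from plan import *
RACK=np.array([.5307,.228])
x,y=loc(RACK,RY,-.010,-.0975)
plan(x,y,.052,1.7708)
c=cam("wrist");crop(c,"w3",0,0,512,384,1)
c=cam("side");crop(c,"s3",195,160,130,150,4)
```

```text
pos [0.5619 0.137  0.0517] ang 1.7731 F [-0.7  0.2 -0.4] w 0.0004 t 5.35 tilt [-0.001 -0.    -1.   ]
"translation": [[-0.21, -2.25, -0.03]] "spin": [np.float64(0.002)]
```

View pics/w3.png

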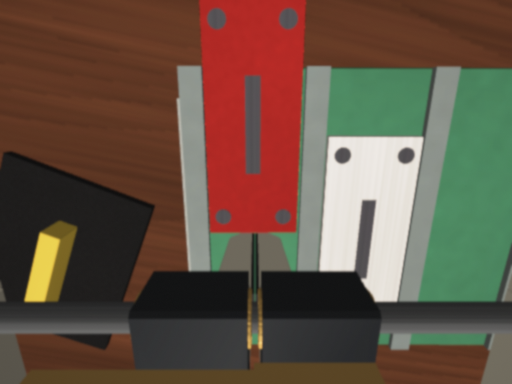

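View pics/s3.png

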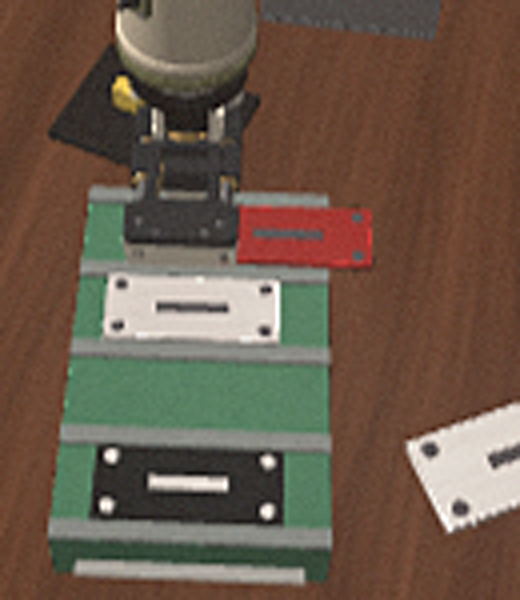

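Call:
{"name": "apply_moves", "arguments": {"translation": [[0, -1, 0], [0, -1, 0], [0, 0, 0], [0, 0.2, 0], [0, 0, -2], [0, 0, -2]], "spin": [0, 0, 0, 0, 0, 0]}}

```text
time: 5.95
position: [0.5448, 0.1334, 0.0906]
tool_rot: [-1.985, -2.433, 0.004]
wrist_force: [0.4, -0.3, 0.6]
grip_width: 0.0003
```

```bash
sed -i 's/RACK=.*/RACK=np.array([.5307,.228]);RY=.2/' plan.py;python3 - <<'E'
from plan import *
x,y=loc(RACK,RY,-.1005,-.0975)
plan(x,y,.09,1.7708)
E
```

```text
pos [0.5448 0.1334 0.0906] ang 1.7729 F [ 0.4 -0.3  0.6] w 0.0003 t 5.95 tilt [-0.003 -0.    -1.   ]
"translation": [[-0.05, -2.39, 0.02], [-0.04, -2.39, 0.03], [-0.05, -2.39, 0.02], [-0.05, -2.39, 0.02]] "spin": [np.float64(0.001), np.float64(0.0), np.float64(0.001), np.float64(0.0)]
```

Call:
{"name": "apply_moves", "arguments": {"translation": [[0, -2.4, 0], [0, -2.4, 0], [-0.1, -2.4, 0], [-0.1, -2.4, 0], [0, 0, 0], [0, 0, 0], [0, 0, 0]], "spin": [0, 0, 0, 0, 0, 0, 0], "hand": 0}}

```text
time: 6.53
position: [0.4532, 0.1125, 0.0924]
tool_rot: [1.985, 2.433, 0.002]
wrist_force: [0.2, 0.2, 0.0]
grip_width: 0.0425
```

Run:
```python
from plan import *
x,y=loc(RACK,RY,-.1005,-.0975)
plan(x,y,.034,1.7708)
c=cam("wrist");crop(c,"w4",0,0,512,384,1)
c=cam("side");crop(c,"s4",195,160,130,150,4)
```

```text
pos [0.4532 0.1125 0.0924] ang 1.7729 F [0.2 0.2 0. ] w 0.0425 t 6.53 tilt [ 0.002  0.    -1.   ]
"translation": [[0.02, -0.09, 2.92], [0.01, -0.08, 2.92]] "spin": [np.float64(0.001), np.float64(0.001)]
```

View pics/w4.png

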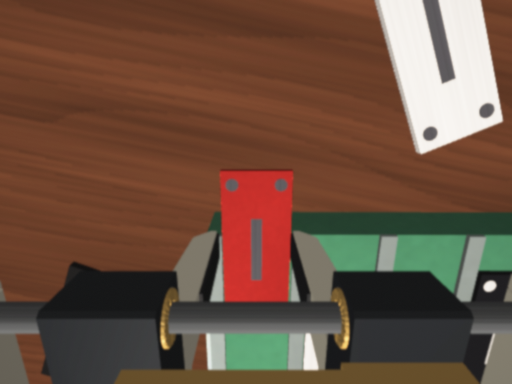

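View pics/s4.png

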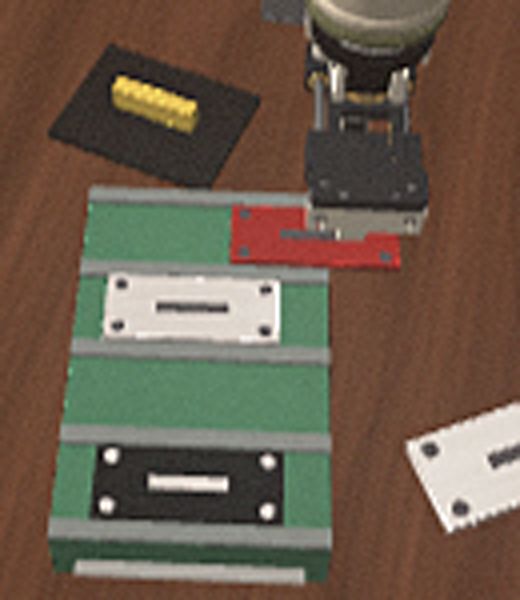

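Run:
```python
from plan import *
c=load("wrist")
def inv(p): d=np.array(p)-RACK;cc,s=np.cos(RY),np.sin(RY);return np.array([cc*d[0]+s*d[1],-s*d[0]+cc*d[1]])
print("front end",inv(px(c,256,170,.056)[:2]),"edge",inv(px(c,340,235,.05)[:2]),inv(px(c,340,212,0)[:2]))
```

```text
front end [-0.13757488 -0.09839746] edge [-0.08703657 -0.03555064] [-0.08700766 -0.02204257]
```

Call:
{"name": "apply_moves", "arguments": {"translation": [[0, 0, 0], [0, 0, 0], [0, 0, 0], [0, 0, 0], [0, 0, 0], [0, 0, 0]], "spin": [0, 0, 0, 0, 0, 0]}}

```text
time: 7.13
position: [0.4517, 0.1123, 0.0916]
tool_rot: [-1.986, -2.434, 0.0]
wrist_force: [0.7, -0.2, -0.7]
grip_width: 0.0903
```

Call:
{"name": "apply_moves", "arguments": {"translation": [[0, -0.1, 1.9], [0, 0, 1.9], [0, 0, 1.9], [0, 0, 0], [0, 0, 0]], "spin": [0, 0, 0, 0, 0]}}

```text
time: 7.55
position: [0.4496, 0.1119, 0.0339]
tool_rot: [-1.985, -2.433, 0.003]
wrist_force: [0.9, -0.3, 0.4]
grip_width: 0.0927
```

Call:
{"name": "apply_moves", "arguments": {"translation": [[0, 0, 0], [0, 0, 0], [0, 0, 0], [0, 0, 0], [0, 0, 0], [0, 0, 0], [0, 0, 0]], "spin": [0, 0, 0, 0, 0, 0, 0], "hand": 1}}

```text
time: 8.13
position: [0.4508, 0.1121, 0.0348]
tool_rot: [1.986, 2.434, 0.0]
wrist_force: [-1.6, 0.0, 0.8]
grip_width: 0.0512
```

Call:
{"name": "apply_moves", "arguments": {"translation": [[0, 0, 0], [0, 0, -1], [0, 0, -2], [0, 0, -2.5], [0, 0, -2.5], [0, 0, -2.5], [0, 0, -2], [0, 0, 0], [0, 0, 0]], "spin": [0, 0, 0, 0, 0, 0, 0, 0, 0]}}

```text
time: 8.88
position: [0.4517, 0.1122, 0.1611]
tool_rot: [1.985, 2.433, 0.003]
wrist_force: [-0.4, -0.4, -1.3]
grip_width: 0.0494
```

Run:
```python
from plan import *
# at case: tool x angle = CY+pi/2 ; tool y dir = CY dir; plate centre = tcp + .0237*ydir => tcp = case -.0237*xdir
x,y=loc(CASE,CY,-.0237,0)
print(x,y)
plan(x,y,.16,CY+np.pi/2)
c=cam("wrist");crop(c,"w5",0,0,512,384,1)
c=cam("side");crop(c,"s5",195,80,180,150,4)
```

```text
0.5000156813669806 -0.2114008739121669
pos [0.4517 0.1122 0.1611] ang 1.773 F [-0.4 -0.4 -1.3] w 0.0494 t 8.88 tilt [ 0.003  0.    -1.   ]
"translation": [[-2.18, -0.12, 0.01], [-2.18, 0.13, 0.01], [-2.15, 0.37, 0.0], [-2.09, 0.6, 0.01], [-2.01, 0.84, 0.01], [-1.91, 1.06, 0.01], [-1.78, 1.26, 0.0], [-1.62, 1.46, 0.01], [-1.46, 1.62, 0.01], [-1.26, 1.78, 0.01]] "spin": [np.float64(0.112), np.float64(0.112), np.float64(0.112), np.float64(0.112), np.float64(0.112), np.float64(0.112), np.float64(0.112), np.float64(0.112), np.float64(0.112), np.float64(0.112)]
"translation": [[-1.05, 1.91, 0.01], [-0.84, 2.02, 0.0], [-0.6, 2.09, 0.01], [-0.37, 2.15, 0.01], [-0.12, 2.18, 0.01]] "spin": [np.float64(0.112), np.float64(0.112), np.float64(0.112), np.float64(0.112), np.float64(0.113)]
```

View pics/w5.png

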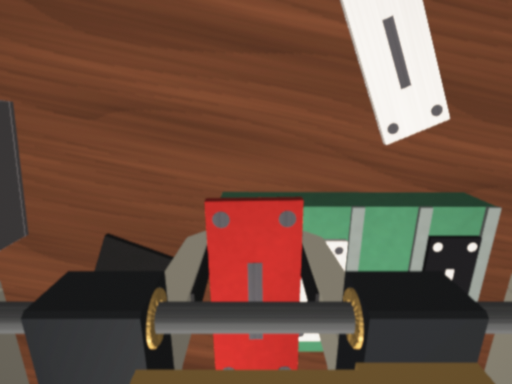

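View pics/s5.png

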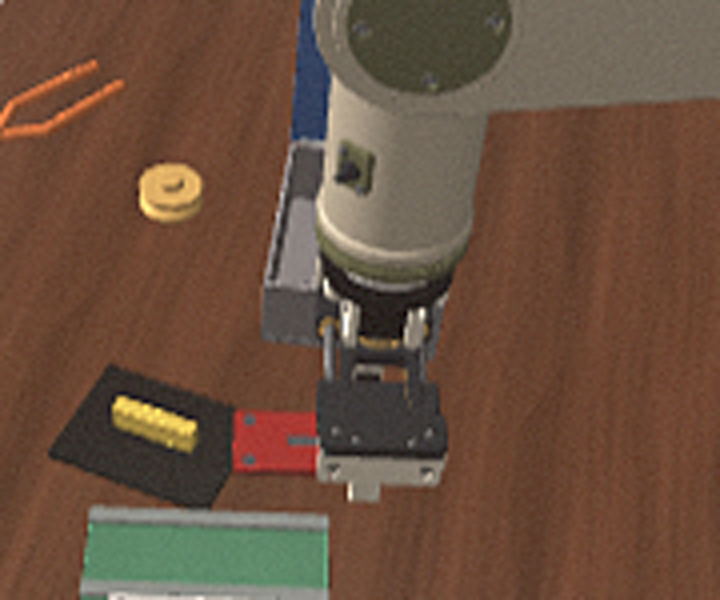

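Call:
{"name": "apply_moves", "arguments": {"translation": [[-2.2, -0.1, 0], [-2.2, 0.1, 0], [-2.2, 0.4, 0], [-2.1, 0.6, 0], [-2, 0.8, 0], [-1.9, 1.1, 0], [-1.8, 1.3, 0], [-1.6, 1.5, 0], [-1.5, 1.6, 0], [-1.3, 1.8, 0]], "spin": [0.112, 0.112, 0.112, 0.112, 0.112, 0.112, 0.112, 0.112, 0.112, 0.112]}}

```text
time: 9.82
position: [0.482, -0.1061, 0.1574]
tool_rot: [-2.976, -0.999, 0.005]
wrist_force: [0.5, -0.6, -1.3]
grip_width: 0.0496
```

Call:
{"name": "apply_moves", "arguments": {"translation": [[-1, 1.9, 0], [-0.8, 2, 0], [-0.6, 2.1, 0], [-0.4, 2.1, 0], [-0.1, 2.2, 0], [0, 0, 0], [0, 0, 0], [0, 0, 0]], "spin": [0.112, 0.112, 0.112, 0.112, 0.112, 0, 0, 0]}}

```text
time: 10.48
position: [0.4989, -0.2116, 0.158]
tool_rot: [-3.136, -0.148, 0.004]
wrist_force: [-0.4, 0.5, -1.2]
grip_width: 0.0496
```

Run:
```python
from plan import *
x,y=loc(CASE,CY,-.0237,0)
plan(x,y,.03,CY+np.pi/2)
c=cam("wrist");crop(c,"w6",0,0,512,384,1)
for P in [(.095,.075),(.095,-.075),(-.095,.075),(-.095,-.075)]: print(P,proj(c,np.array([*loc(CASE,CY,*P),.067])))
c=cam("scene");crop(c,"c6",120,50,180,150,4)
```

```text
pos [ 0.4989 -0.2116  0.158 ] ang 0.0946 F [-0.4  0.5 -1.2] w 0.0496 t 10.48 tilt [-0.003  0.002 -1.   ]
"translation": [[0.03, 0.0, 2.56], [0.03, 0.01, 2.56], [0.02, 0.0, 2.56], [0.03, 0.0, 2.56], [0.03, 0.01, 2.56]] "spin": [np.float64(0.0), np.float64(0.001), np.float64(0.0), np.float64(0.001), np.float64(0.0)]
(0.095, 0.075) [330.88092153 311.57723124]
(0.095, -0.075) [180.7466816  310.90794194]
(-0.095, 0.075) [348.49201082 114.70714268]
(-0.095, -0.075) [164.97899811 114.19095456]
```

View pics/w6.png

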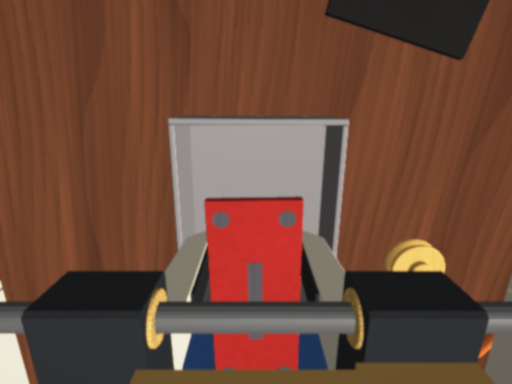

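View pics/c6.png

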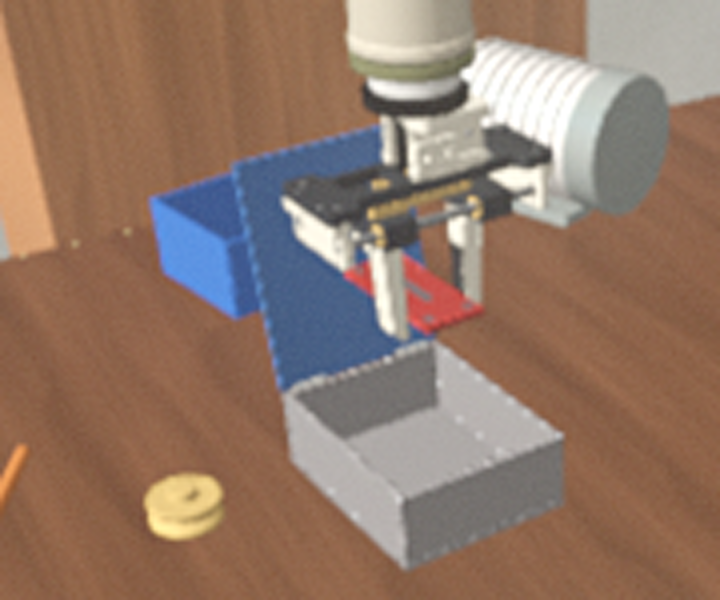

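Run:
```python
from plan import *
c=load("wrist");crop(c,"w6z",155,100,205,150,4-1)
```

```text
(no output)
```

View pics/w6z.png

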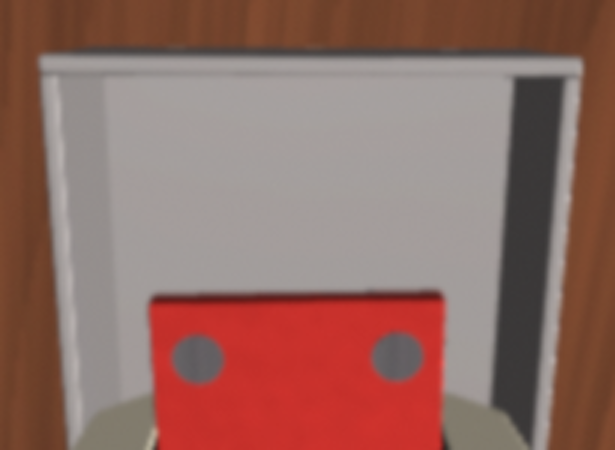

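Run:
```python
from plan import *
c=load("wrist")
a=px(c,168.3,119.3,.067)[:2];b=px(c,348.7,119.7,.067)[:2];print(a,b,np.linalg.norm(a-b),(a+b)/2,loc(CASE,CY,-.095,0), np.arctan2(*(b-a)[::-1]), CY+np.pi/2)
# front end of plate
z=.177-.0+.003
for u,v in [(155+151/3,100+297/3),(155+442/3,100+293/3)]: print(px(c,u,v,.158+.019+.003)[:2])
```

```text
[ 0.42152182 -0.15112892] [ 0.56902422 -0.13738409] 0.14814140801554215 [ 0.49527302 -0.1442565 ] [ 0.49344429 -0.14040435] 0.09291546030389264 0.09229632679489663
[ 0.47127172 -0.17960938]
[ 0.51904719 -0.17431463]
```

```bash
sed -i 's/^CASE=.*/CASE=np.array([.5040,-.2385]);CY=-1.4785/' plan.py
python3 - <<'E'
from plan import *
x,y=loc(CASE,CY,-.0243,0)
plan(x,y,.03,CY+np.pi/2)
E
```

```text
pos [ 0.4994 -0.2113  0.1588] ang 0.0951 F [-0.4  0.7 -0.4] w 0.0492 t 10.58 tilt [-0.001  0.001 -1.   ]
"translation": [[0.04, 0.07, 2.58], [0.05, 0.06, 2.57], [0.04, 0.07, 2.58], [0.05, 0.07, 2.57], [0.04, 0.06, 2.58]] "spin": [np.float64(0.001), np.float64(0.0), np.float64(0.001), np.float64(0.0), np.float64(0.001)]
```

Call:
{"name": "apply_moves", "arguments": {"translation": [[0.1, 0.1, 2.6], [0.1, 0.1, 2.6], [0, 0.1, 2.6], [0, 0, 2.6], [0, 0, 2.6], [0, 0, 1], [0, 0, 0.5], [0, 0, 0.3], [0, 0, 0], [0, 0, 0]], "spin": [0, 0, 0, 0, 0, 0, 0, 0, 0, 0]}}

```text
time: 11.42
position: [0.5034, -0.2157, 0.0133]
tool_rot: [3.137, 0.147, 0.003]
wrist_force: [-0.6, -0.6, -1.4]
grip_width: 0.0491
```

Run:
```python
from plan import *
x,y=loc(CASE,CY,-.0243,0)
plan(x,y,.008,CY+np.pi/2)
```

```text
pos [ 0.5034 -0.2157  0.0133] ang 0.0934 F [-0.6 -0.6 -1.4] w 0.0491 t 11.42 tilt [ 0.002 -0.001 -1.   ]
"translation": [[-0.15, -0.16, 0.53]] "spin": [np.float64(0.001)]
```

Call:
{"name": "apply_moves", "arguments": {"translation": [[-0.1, -0.1, 0.3], [0, 0, 0.3], [0, 0, 0.1], [0, 0, 0]], "spin": [0, 0, 0, 0]}}

```text
time: 11.75
position: [0.5015, -0.2145, 0.0053]
tool_rot: [3.138, 0.146, 0.001]
wrist_force: [-2.2, 1.3, 4.6]
grip_width: 0.0496
```

Call:
{"name": "apply_moves", "arguments": {"translation": [[0, 0, 0], [0, 0, 0], [0, 0, 0], [0, 0, 0], [0, 0, 0], [0, 0, 0]], "spin": [0, 0, 0, 0, 0, 0], "hand": 0.3}}

```text
time: 12.25
position: [0.502, -0.2147, 0.0053]
tool_rot: [3.137, 0.146, 0.003]
wrist_force: [5.1, 0.4, 4.7]
grip_width: 0.065
```

Run:
```python
from plan import *
x,y=loc(CASE,CY,-.0243,0)
plan(x,y,.008,CY+np.pi/2)
c=cam("wrist");crop(c,"w7",0,0,512,384,1)
c=cam("scene");crop(c,"c7",120,50,180,150,4)
```

```text
pos [ 0.502  -0.2147  0.0053] ang 0.093 F [5.1 0.4 4.7] w 0.065 t 12.25 tilt [ 0.002 -0.001 -1.   ]
"translation": [[-0.02, -0.04, -0.27]] "spin": [np.float64(0.001)]
```

View pics/w7.png

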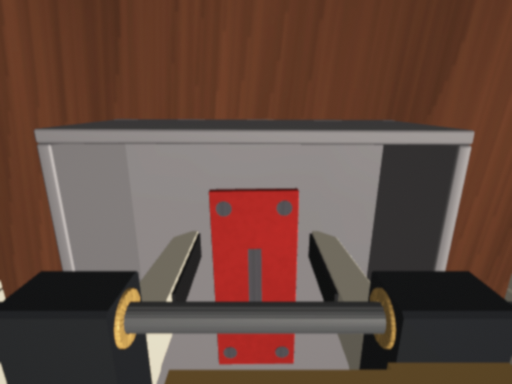

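View pics/c7.png

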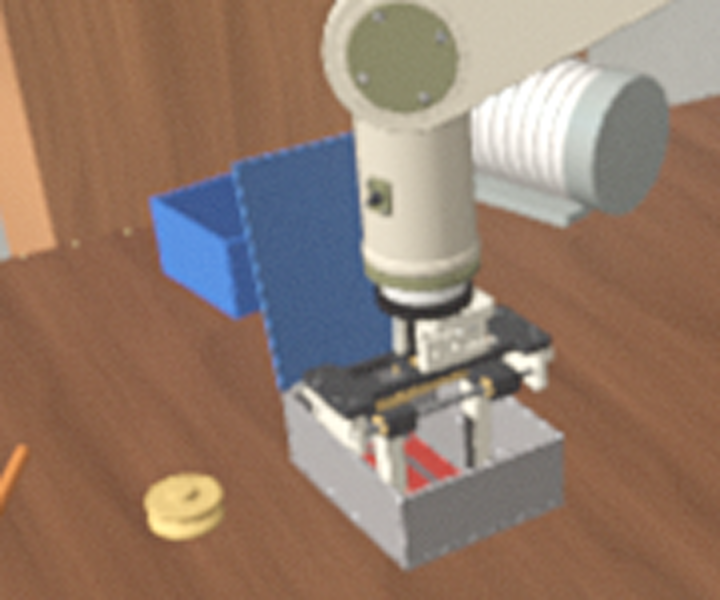

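```bash
cat >> plan.py <<'E'
def cinv(p): d=np.array(p)[:2]-CASE;c,s=np.cos(CY),np.sin(CY);return np.array([c*d[0]+s*d[1],-s*d[0]+c*d[1]])
def rinv(p): d=np.array(p)[:2]-RACK;c,s=np.cos(RY),np.sin(RY);return np.array([c*d[0]+s*d[1],-s*d[0]+c*d[1]])
E
python3 - <<'E'
from plan import *
c=load("wrist")
P=np.array([cinv(px(c,u,v,.011)) for u,v in [(210,190),(298,190),(294,363),(219,363)]]);print(P.round(4).tolist(),P.mean(0))
print("rim",[cinv(px(c,u,v,.067)).round(4).tolist() for u,v in [(35,131),(475,131)]])
plan(.4975,-.19,.20,1.7708)
E
```

```text
[[-0.0584, -0.0243], [-0.0585, 0.0238], [0.0606, 0.0263], [0.0607, -0.0234]] [0.00110588 0.00060649]
rim [[-0.0949, -0.0736], [-0.0951, 0.0739]]
pos [ 0.5021 -0.2147  0.0053] ang 0.093 F [4.8 0.1 6. ] w 0.0651 t 12.35 tilt [ 0.002 -0.001 -1.   ]
"translation": [[-0.01, -0.18, -1.39], [0.0, -0.18, -1.39], [0.03, -0.17, -1.39], [0.05, -0.17, -1.39], [0.07, -0.16, -1.39], [0.09, -0.16, -1.39], [0.11, -0.14, -1.4], [0.12, -0.13, -1.39], [0.14, -0.11, -1.39], [0.15, -0.1, -1.39]] "spin": [np.float64(-0.12), np.float64(-0.12), np.float64(-0.12), np.float64(-0.12), np.float64(-0.12), np.float64(-0.12), np.float64(-0.12), np.float64(-0.12), np.float64(-0.12), np.float64(-0.12)]
"translation": [[0.16, -0.07, -1.39], [0.17, -0.06, -1.39], [0.17, -0.04, -1.39], [0.18, -0.01, -1.39]] "spin": [np.float64(-0.119), np.float64(-0.12), np.float64(-0.119), np.float64(-0.12)]
```

Call:
{"name": "apply_moves", "arguments": {"translation": [[0, 0, -0.5], [0, 0, -2], [0, 0, -2.5], [0, 0, -2.5], [0, 0, -2.5], [0, 0, -2.5], [0, 0, -2.5], [0, 0, 0], [0, 0, 0]], "spin": [0, 0, 0, 0, 0, 0, 0, 0, 0]}}

```text
time: 13.1
position: [0.5013, -0.2147, 0.1558]
tool_rot: [3.137, 0.146, 0.002]
wrist_force: [-0.1, -0.2, -0.7]
grip_width: 0.0653
```

Run:
```python
from plan import *
x,y=loc(RACK,RY,.083,-.0325)
plan(x,y,.12,1.7708,step=2.5)
```

```text
pos [ 0.5013 -0.2147  0.1558] ang 0.0929 F [-0.1 -0.2 -0.7] w 0.0653 t 13.1 tilt [ 0.001 -0.001 -1.   ]
"translation": [[0.87, -2.3, 0.2], [1.08, -2.22, 0.19], [1.28, -2.1, 0.2], [1.47, -1.98, 0.2], [1.64, -1.83, 0.2], [1.81, -1.67, 0.19], [1.96, -1.49, 0.2], [2.08, -1.31, 0.2], [2.2, -1.1, 0.2], [2.29, -0.9, 0.19]] "spin": [np.float64(-0.093), np.float64(-0.093), np.float64(-0.093), np.float64(-0.093), np.float64(-0.093), np.float64(-0.093), np.float64(-0.093), np.float64(-0.093), np.float64(-0.093), np.float64(-0.093)]
"translation": [[2.37, -0.68, 0.2], [2.42, -0.46, 0.2], [2.45, -0.23, 0.19], [2.46, -0.0, 0.2], [2.45, 0.23, 0.2], [2.42, 0.46, 0.2], [2.37, 0.68, 0.19], [2.29, 0.9, 0.2]] "spin": [np.float64(-0.093), np.float64(-0.094), np.float64(-0.093), np.float64(-0.094), np.float64(-0.093), np.float64(-0.094), np.float64(-0.093), np.float64(-0.094)]
```

Call:
{"name": "apply_moves", "arguments": {"translation": [[0.9, -2.3, 0.2], [1.1, -2.2, 0.2], [1.3, -2.1, 0.2], [1.5, -2, 0.2], [1.6, -1.8, 0.2], [1.8, -1.7, 0.2], [2, -1.5, 0.2], [2.1, -1.3, 0.2], [2.2, -1.1, 0.2], [2.3, -0.9, 0.2]], "spin": [-0.093, -0.093, -0.093, -0.093, -0.093, -0.093, -0.093, -0.093, -0.093, -0.093], "hand": 1}}

```text
time: 13.93
position: [0.5653, 0.0246, 0.1319]
tool_rot: [-2.734, -1.543, 0.007]
wrist_force: [0.6, 0.1, -0.3]
grip_width: 0.0035
```

Call:
{"name": "apply_moves", "arguments": {"translation": [[2.4, -0.7, 0.2], [2.4, -0.5, 0.2], [2.5, -0.2, 0.2], [2.5, 0, 0.2], [2.5, 0.2, 0.2], [2.4, 0.5, 0.2], [2.4, 0.7, 0.2], [2.3, 0.9, 0.2], [0, 0, 0], [0, 0, 0]], "spin": [-0.093, -0.094, -0.093, -0.094, -0.093, -0.094, -0.093, -0.094, 0, 0]}}

```text
time: 14.77
position: [0.6178, 0.2158, 0.1157]
tool_rot: [-1.985, -2.431, 0.007]
wrist_force: [-0.7, 0.4, -0.6]
grip_width: 0.0004
```

Run:
```python
from plan import *
x,y=loc(RACK,RY,.083,-.0325)
plan(x,y,.053,1.7708,step=2.5)
```

```text
pos [0.6178 0.2158 0.1157] ang 1.772 F [-0.7  0.4 -0.6] w 0.0004 t 14.77 tilt [-0.005 -0.001 -1.   ]
"translation": [[-0.11, 0.01, 2.09], [-0.1, 0.02, 2.09], [-0.11, 0.01, 2.09]] "spin": [np.float64(0.0), np.float64(0.001), np.float64(0.0)]
```

Call:
{"name": "apply_moves", "arguments": {"translation": [[-0.1, 0.1, 2], [-0.1, 0.1, 2], [-0.1, 0, 1.5], [0, 0, 0.4], [0, 0, 0.3], [0, 0, 0]], "spin": [0, 0, 0, 0, 0, 0]}}

```text
time: 15.27
position: [0.6217, 0.2118, 0.056]
tool_rot: [-1.99, -2.43, 0.002]
wrist_force: [1.0, -0.6, -0.7]
grip_width: 0.0004
```

Run:
```python
from plan import *
x,y=loc(RACK,RY,-.010,-.0325)
plan(x,y,.052,1.7708,step=2.5)
c=cam("wrist");crop(c,"w8",0,0,512,384,1)
```

```text
pos [0.6217 0.2118 0.056 ] ang 1.7695 F [ 1.  -0.6 -0.7] w 0.0004 t 15.27 tilt [-0.002 -0.001 -1.   ]
"translation": [[0.03, -2.4, 0.1], [0.03, -2.4, 0.11], [0.04, -2.39, 0.1], [0.03, -2.4, 0.1]] "spin": [np.float64(-0.0), np.float64(-0.0), np.float64(-0.001), np.float64(-0.0)]
```

View pics/w8.png

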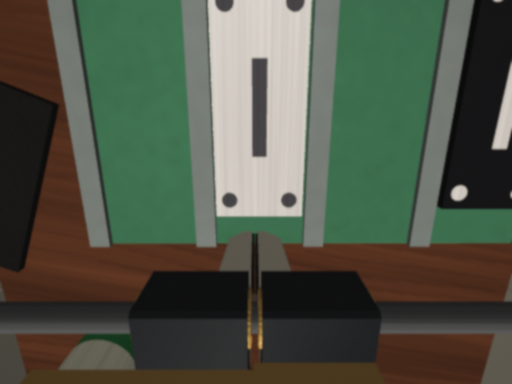

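Call:
{"name": "apply_moves", "arguments": {"translation": [[0.1, 0, 0.4], [0, 0, 0], [0, -1, 0], [0, -1, 0], [0, -1, 0], [0, -1, 0], [0, -1, 0], [0, -1, 0], [0, -1, 0], [0, -1, 0]], "spin": [0, 0, 0, 0, 0, 0, 0, 0, 0, 0]}}

```text
time: 16.15
position: [0.5438, 0.198, 0.0535]
tool_rot: [1.988, 2.432, 0.002]
wrist_force: [1.2, 0.5, 0.6]
grip_width: 0.0004
```

Call:
{"name": "apply_moves", "arguments": {"translation": [[0, -1, 0], [0, -0.5, 0], [0, 0, 0], [0, 0.3, 0], [0, 0, -2], [0, 0, -2], [0, 0, 0]], "spin": [0, 0, 0, 0, 0, 0, 0]}}

```text
time: 16.73
position: [0.5353, 0.1963, 0.0972]
tool_rot: [1.986, 2.429, 0.008]
wrist_force: [1.1, 0.2, 0.7]
grip_width: 0.0003
```

Run:
```python
from plan import *
x,y=loc(RACK,RY,-.1005,-.0325)
plan(x,y,.09,1.7708)
c=cam("wrist");crop(c,"w9",0,0,512,384,1)
```

```text
pos [0.5353 0.1963 0.0972] ang 1.7709 F [1.1 0.2 0.7] w 0.0003 t 16.73 tilt [ 0.006  0.002 -1.   ]
"translation": [[-0.01, -2.47, 0.16], [-0.02, -2.47, 0.16], [-0.01, -2.47, 0.17], [-0.01, -2.47, 0.16]] "spin": [np.float64(0.0), np.float64(0.0), np.float64(0.0), np.float64(0.0)]
```

View pics/w9.png

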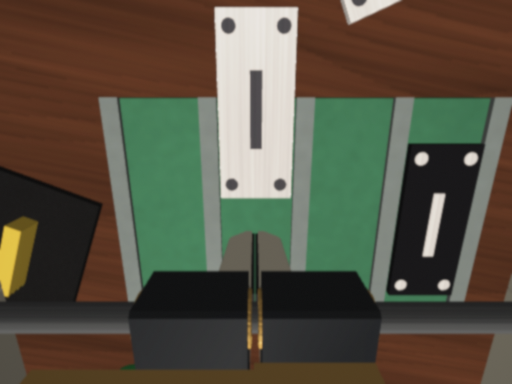

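Call:
{"name": "apply_moves", "arguments": {"translation": [[0, -2.5, 0], [0, -2.5, 0], [0, -2.5, 0], [0, -2.4, 0], [0, 0, 0], [0, 0, 0], [0, 0, 0], [0, 0, 0], [0, 0, 0], [0, 0, 0]], "spin": [0, 0, 0, 0, 0, 0, 0, 0, 0, 0], "hand": 0}}

```text
time: 17.62
position: [0.4355, 0.1758, 0.0926]
tool_rot: [1.989, 2.432, 0.0]
wrist_force: [0.8, 0.4, -0.2]
grip_width: 0.0629
```

Run:
```python
from plan import *
x,y=loc(RACK,RY,-.1005,-.0325)
plan(x,y,.043,1.7708)
c=cam("wrist");crop(c,"w10",0,0,512,384,1)
```

```text
pos [0.4355 0.1758 0.0926] ang 1.7708 F [ 0.8  0.4 -0.2] w 0.0629 t 17.62 tilt [ 0.  0. -1.]
"translation": [[-0.01, 0.16, 2.48], [-0.02, 0.15, 2.48]] "spin": [np.float64(0.0), np.float64(0.0)]
```

View pics/w10.png

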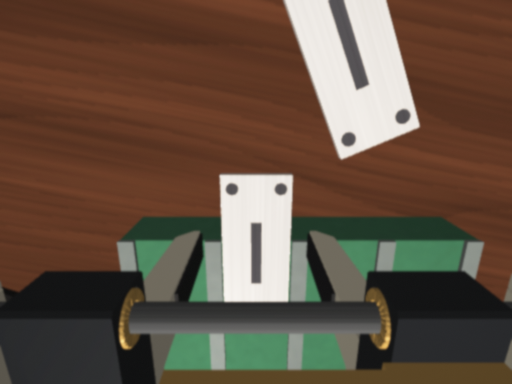

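Call:
{"name": "apply_moves", "arguments": {"translation": [[0, 0.2, 1.3], [0, 0.1, 1.3], [0, 0, 1.2], [0, 0, 1.2], [0, 0, 0], [0, 0, 0]], "spin": [0, 0, 0, 0, 0, 0]}}

```text
time: 18.17
position: [0.4373, 0.1762, 0.0421]
tool_rot: [-1.988, -2.432, 0.002]
wrist_force: [0.0, -0.2, 0.1]
grip_width: 0.0928
```

Run:
```python
from plan import *
c=load("wrist")
print("front end",rinv(px(c,256,175,.056)),"edge",rinv(px(c,340,241,.05)))
x,y=loc(RACK,RY,-.1005,-.0325)
plan(x,y,.042,1.7708); print(rinv(readout.sense()["position"]))
```

```text
front end [-0.13884159 -0.03271601] edge [-0.08672339  0.03049269]
pos [0.4373 0.1762 0.0421] ang 1.771 F [ 0.  -0.2  0.1] w 0.0928 t 18.17 tilt [-0.002 -0.    -1.   ]
"translation": [[-0.03, 0.13, 0.01]] "spin": [np.float64(0.0)]
[-0.10183995 -0.03223094]
```

Call:
{"name": "apply_moves", "arguments": {"translation": [[0, 0, 0], [0, 0, 0], [0, 0, 0], [0, 0, 0], [0, 0, 0], [0, 0, 0], [0, 0, 0], [0, 0, 0]], "spin": [0, 0, 0, 0, 0, 0, 0, 0], "hand": 1}}

```text
time: 18.83
position: [0.4379, 0.1764, 0.0428]
tool_rot: [1.988, 2.432, 0.0]
wrist_force: [-0.6, -0.2, 1.1]
grip_width: 0.0497
```

Call:
{"name": "apply_moves", "arguments": {"translation": [[0, 0, -1], [0, 0, -2], [0, 0, -2.5], [0, 0, -2.5], [0, 0, -2.5], [0, 0, -1.5], [0, 0, 0], [0, 0, 0]], "spin": [0, 0, 0, 0, 0, 0, 0, 0]}}

```text
time: 19.5
position: [0.4384, 0.1765, 0.1636]
tool_rot: [1.987, 2.431, 0.003]
wrist_force: [0.4, -0.1, -2.3]
grip_width: 0.0494
```

Run:
```python
from plan import *
x,y=loc(CASE,CY,-.0230,0)
plan(x,y,.15,CY+np.pi/2)
c=cam("wrist");crop(c,"w11",0,0,512,384,1)
c=cam("side");crop(c,"s11",195,80,180,150,4)
```

```text
pos [0.4384 0.1765 0.1636] ang 1.771 F [ 0.4 -0.1 -2.3] w 0.0494 t 19.5 tilt [ 0.002  0.001 -1.   ]
"translation": [[-2.84, -0.11, 0.1], [-2.82, 0.22, 0.09], [-2.78, 0.57, 0.1], [-2.7, 0.89, 0.1], [-2.56, 1.21, 0.09], [-2.41, 1.51, 0.1], [-2.21, 1.78, 0.1], [-1.97, 2.04, 0.09], [-1.72, 2.25, 0.1], [-1.44, 2.45, 0.1]] "spin": [np.float64(0.12), np.float64(0.12), np.float64(0.12), np.float64(0.12), np.float64(0.12), np.float64(0.12), np.float64(0.12), np.float64(0.12), np.float64(0.12), np.float64(0.12)]
"translation": [[-1.13, 2.6, 0.09], [-0.81, 2.72, 0.1], [-0.48, 2.8, 0.09], [-0.15, 2.83, 0.1]] "spin": [np.float64(0.12), np.float64(0.12), np.float64(0.119), np.float64(0.12)]
```

View pics/w11.png

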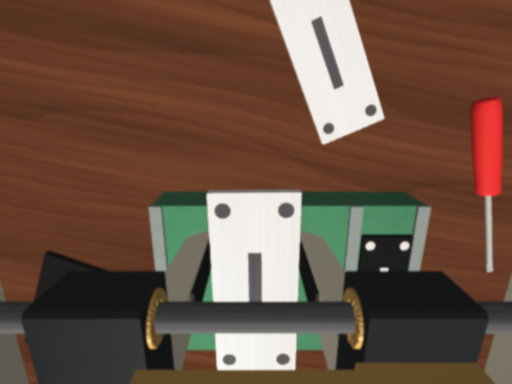

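View pics/s11.png

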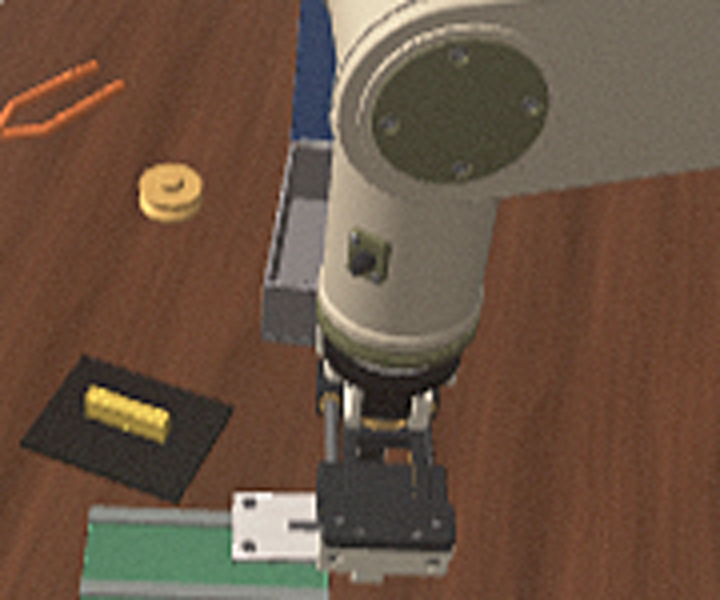

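Call:
{"name": "apply_moves", "arguments": {"translation": [[-2.8, -0.1, 0], [-2.8, 0.2, 0], [-2.8, 0.6, 0], [-2.7, 0.9, 0], [-2.6, 1.2, 0], [-2.4, 1.5, 0], [-2.2, 1.8, 0], [-2, 2, 0], [-1.7, 2.3, 0], [-1.4, 2.5, 0]], "spin": [0.12, 0.12, 0.12, 0.12, 0.12, 0.12, 0.12, 0.12, 0.12, 0.12]}}

```text
time: 20.43
position: [0.4826, -0.105, 0.1605]
tool_rot: [-3.015, -0.875, 0.004]
wrist_force: [-0.5, 0.6, -0.5]
grip_width: 0.0493
```

Call:
{"name": "apply_moves", "arguments": {"translation": [[-1.1, 2.6, 0], [-0.8, 2.7, 0], [-0.5, 2.8, 0], [-0.2, 2.8, 0], [0, 0, 0], [0, 0, 0], [0, 0, 0]], "spin": [0.12, 0.12, 0.12, 0.12, 0, 0, 0]}}

```text
time: 21.02
position: [0.5005, -0.2146, 0.1609]
tool_rot: [-3.136, -0.145, 0.004]
wrist_force: [-0.4, 0.4, -0.9]
grip_width: 0.0494
```

Run:
```python
from plan import *
x,y=loc(CASE,CY,-.0230,0)
plan(x,y,.03,CY+np.pi/2)
c=cam("wrist");crop(c,"w12",0,0,512,384,1)
```

```text
pos [ 0.5005 -0.2146  0.1609] ang 0.0923 F [-0.4  0.4 -0.9] w 0.0494 t 21.02 tilt [-0.003  0.002 -1.   ]
"translation": [[0.03, 0.03, 2.62], [0.03, 0.02, 2.62], [0.04, 0.03, 2.61], [0.03, 0.03, 2.62], [0.03, 0.03, 2.62]] "spin": [np.float64(0.0), np.float64(0.0), np.float64(0.0), np.float64(0.0), np.float64(0.0)]
```

View pics/w12.png

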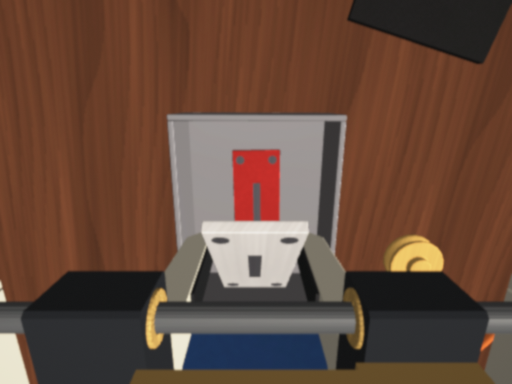

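Run:
```python
from plan import *
c=cam("scene");crop(c,"c12",120,50,180,150,4)
```

```text
(no output)
```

View pics/c12.png

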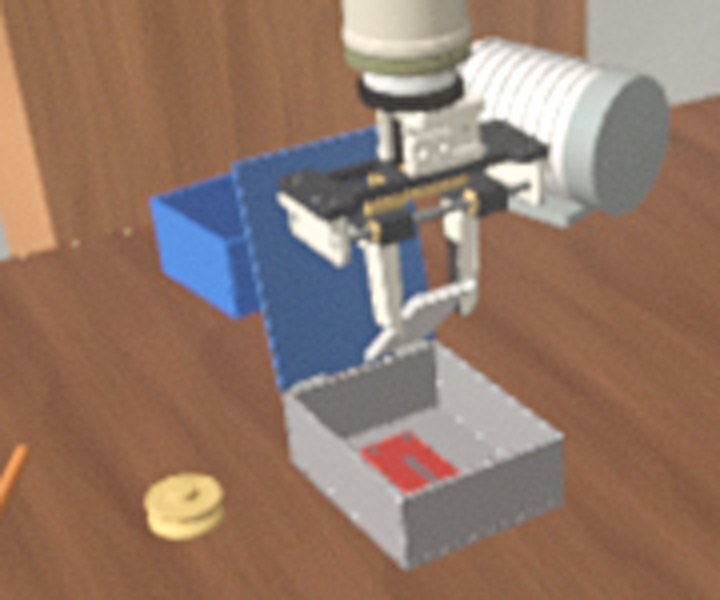

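Call:
{"name": "apply_moves", "arguments": {"translation": [[0, 0, 2], [0.1, 0.1, 2], [0.1, 0, 2], [0, 0, 1], [0, 0, 1], [0, 0, 0.5], [0, 0, 0.5], [0, 0, 0]], "spin": [0, 0, 0, 0, 0, 0, 0, 0]}}

```text
time: 21.78
position: [0.5035, -0.216, 0.0723]
tool_rot: [-3.138, -0.144, 0.001]
wrist_force: [0.1, 0.5, -0.5]
grip_width: 0.05
```

Call:
{"name": "apply_moves", "arguments": {"translation": [[0, 0, 0.5], [0, 0, 0.5], [0, 0, 0.5], [0, 0, 0.5]], "spin": [0, 0, 0, 0]}}

```text
time: 22.12
position: [0.5049, -0.2158, 0.0539]
tool_rot: [-3.138, -0.143, -0.004]
wrist_force: [-0.7, 6.1, 7.7]
grip_width: 0.0496
```

Run:
```python
from plan import *
x,y=loc(CASE,CY,-.0230,0)
plan(x,y,.03,CY+np.pi/2)
c=cam("wrist");crop(c,"w13",0,0,512,384,1)
c=cam("scene");crop(c,"c13",120,50,180,150,4)
```

```text
pos [ 0.5049 -0.2158  0.0539] ang 0.0911 F [-0.7  6.1  7.7] w 0.0496 t 22.12 tilt [ 0.002  0.001 -1.   ]
"translation": [[-0.3, -0.04, 2.39]] "spin": [np.float64(-0.001)]
```

View pics/w13.png

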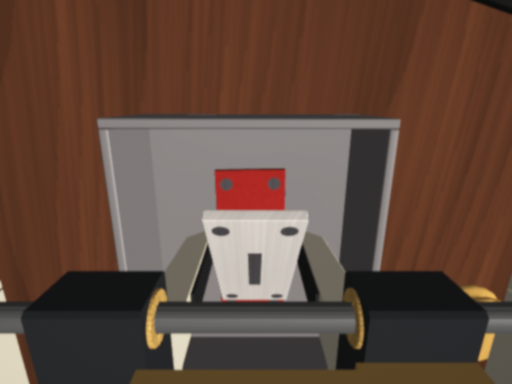

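View pics/c13.png

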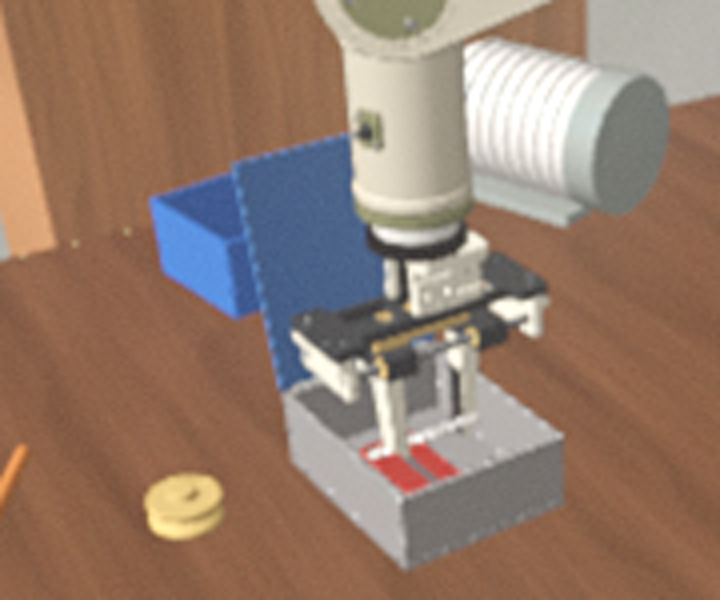

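Call:
{"name": "apply_moves", "arguments": {"translation": [[-0.1, 0, 0.4], [0, 0, 0.4], [0, 0, 0.4], [0, 0, 0.4]], "spin": [0, 0, 0, 0]}}

```text
time: 22.55
position: [0.5035, -0.2163, 0.0373]
tool_rot: [3.138, 0.143, 0.003]
wrist_force: [0.3, 2.9, 3.7]
grip_width: 0.0498
```

Call:
{"name": "apply_moves", "arguments": {"translation": [[-0.1, 0, 0.4], [0, 0, 0.4], [0, 0, 0.4]], "spin": [0, 0, 0]}}

```text
time: 22.8
position: [0.5016, -0.2165, 0.0243]
tool_rot: [3.138, 0.143, 0.0]
wrist_force: [0.9, 2.3, 2.5]
grip_width: 0.0494
```

Run:
```python
from plan import *
x,y=loc(CASE,CY,-.0230,0)
plan(x,y,.03,CY+np.pi/2)
c=cam("wrist");crop(c,"w14",0,0,512,384,1)
```

```text
pos [ 0.5016 -0.2165  0.0243] ang 0.0909 F [0.9 2.3 2.5] w 0.0494 t 22.8 tilt [ 0. -0. -1.]
"translation": [[0.04, -0.09, -0.57]] "spin": [np.float64(-0.001)]
```

View pics/w14.png

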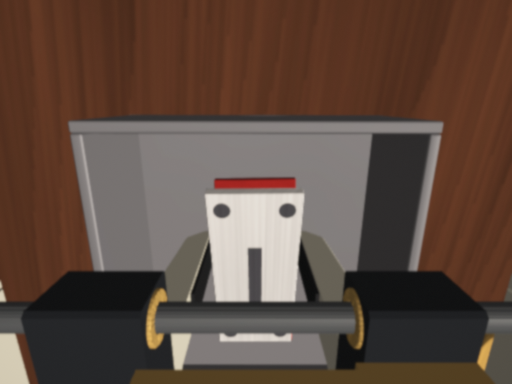

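Levelling as planned. I'll continue down until it is flat.

Call:
{"name": "apply_moves", "arguments": {"translation": [[0, 0, 0.4], [0, 0, 0.4], [0, 0, 0.4], [0, 0, 0.3], [0, 0, 0]], "spin": [0, 0, 0, 0, 0]}}

```text
time: 23.27
position: [0.502, -0.2168, 0.0096]
tool_rot: [3.138, 0.143, 0.001]
wrist_force: [0.3, 0.2, 1.4]
grip_width: 0.0497
```

Run:
```python
from plan import *
x,y=loc(CASE,CY,-.0230,0)
plan(x,y,.006,CY+np.pi/2)
c=cam("wrist");crop(c,"w15",0,0,512,384,1)
```

```text
pos [ 0.502  -0.2168  0.0096] ang 0.0909 F [0.3 0.2 1.4] w 0.0497 t 23.27 tilt [ 0.001 -0.001 -1.   ]
"translation": [[-0.0, -0.12, 0.36]] "spin": [np.float64(-0.001)]
```

View pics/w15.png

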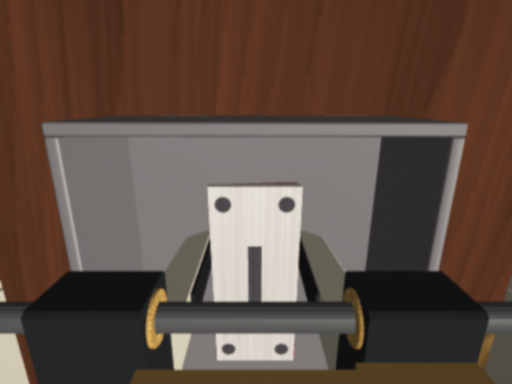

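Call:
{"name": "apply_moves", "arguments": {"translation": [[0, -0.1, 0.2], [0, 0, 0.1], [0, 0, 0.1], [0, 0, 0]], "spin": [0, 0, 0, 0]}}

```text
time: 23.65
position: [0.5019, -0.2166, 0.007]
tool_rot: [3.136, 0.143, 0.001]
wrist_force: [-4.8, 0.9, 13.4]
grip_width: 0.0496
```

Call:
{"name": "apply_moves", "arguments": {"translation": [[0, 0, 0], [0, 0, 0], [0, 0, 0], [0, 0, 0], [0, 0, 0]], "spin": [0, 0, 0, 0, 0], "hand": 0.3}}

```text
time: 24.07
position: [0.5003, -0.2156, 0.0053]
tool_rot: [-3.138, -0.143, 0.004]
wrist_force: [-6.4, -0.3, 7.0]
grip_width: 0.0645
```

Call:
{"name": "apply_moves", "arguments": {"translation": [[0, 0, -0.5], [0, 0, -2], [0, 0, -2.5], [0, 0, -2.5], [0, 0, -2.5], [0, 0, -2.5], [0, 0, -2.5], [0, 0, 0], [0, 0, 0]], "spin": [0, 0, 0, 0, 0, 0, 0, 0, 0]}}

```text
time: 24.82
position: [0.5027, -0.216, 0.1574]
tool_rot: [3.136, 0.143, 0.005]
wrist_force: [-0.4, -0.2, -0.2]
grip_width: 0.0653
```

Run:
```python
from plan import *
x,y=loc(RACK,RY,.080,.0975)
plan(x,y,.12,1.7708,step=3)
c=cam("wrist");crop(c,"w16",0,0,512,384,1);crop(c,"w16z",150,80,210,180,3)
```

```text
pos [ 0.5027 -0.216   0.1574] ang 0.0911 F [-0.4 -0.2 -0.2] w 0.0653 t 24.82 tilt [ 0.003 -0.002 -1.   ]
"translation": [[0.72, -2.87, 0.19], [0.97, -2.8, 0.2], [1.22, -2.69, 0.19], [1.44, -2.59, 0.19], [1.67, -2.44, 0.2], [1.88, -2.29, 0.19], [2.07, -2.11, 0.2], [2.25, -1.93, 0.19], [2.41, -1.71, 0.19], [2.56, -1.5, 0.2]] "spin": [np.float64(-0.088), np.float64(-0.088), np.float64(-0.088), np.float64(-0.088), np.float64(-0.089), np.float64(-0.088), np.float64(-0.089), np.float64(-0.088), np.float64(-0.089), np.float64(-0.088)]
"translation": [[2.67, -1.26, 0.19], [2.78, -1.02, 0.19], [2.86, -0.78, 0.2], [2.91, -0.51, 0.19], [2.95, -0.26, 0.19], [2.96, 0.0, 0.2], [2.95, 0.27, 0.19], [2.91, 0.52, 0.19], [2.85, 0.78, 0.2]] "spin": [np.float64(-0.089), np.float64(-0.088), np.float64(-0.089), np.float64(-0.088), np.float64(-0.089), np.float64(-0.088), np.float64(-0.089), np.float64(-0.088), np.float64(-0.089)]
```

View pics/w16z.png

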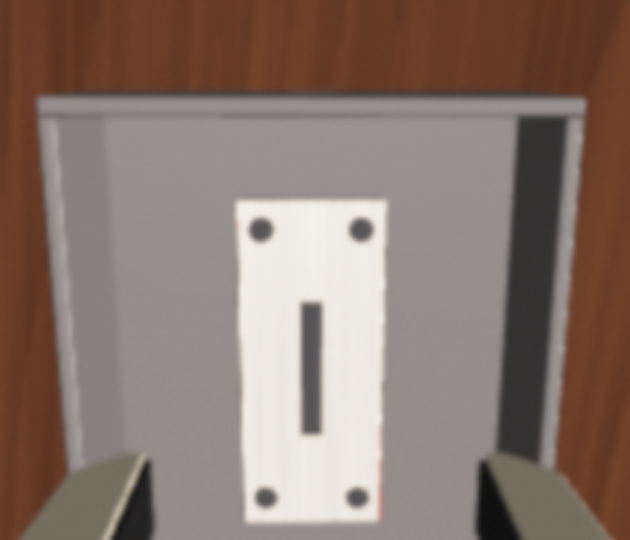

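The wrist view shows silver lying square on red in the middle of the case. Next is the black plate.

Call:
{"name": "apply_moves", "arguments": {"translation": [[0.7, -2.9, 0.2], [1, -2.8, 0.2], [1.2, -2.7, 0.2], [1.4, -2.6, 0.2], [1.7, -2.4, 0.2], [1.9, -2.3, 0.2], [2.1, -2.1, 0.2], [2.3, -1.9, 0.2], [2.4, -1.7, 0.2], [2.6, -1.5, 0.2]], "spin": [-0.088, -0.088, -0.088, -0.088, -0.089, -0.088, -0.089, -0.088, -0.089, -0.088], "hand": 1}}

```text
time: 25.7
position: [0.547, 0.079, 0.1332]
tool_rot: [-2.772, -1.476, 0.005]
wrist_force: [0.2, -0.7, -0.4]
grip_width: 0.0031
```

Call:
{"name": "apply_moves", "arguments": {"translation": [[2.7, -1.3, 0.2], [2.8, -1, 0.2], [2.9, -0.8, 0.2], [2.9, -0.5, 0.2], [3, -0.3, 0.2], [3, 0, 0.2], [2.9, 0.3, 0.2], [2.9, 0.5, 0.2], [2.9, 0.8, 0.2], [0, 0, 0]], "spin": [-0.089, -0.088, -0.089, -0.088, -0.089, -0.088, -0.089, -0.088, -0.089, 0]}}

```text
time: 26.53
position: [0.5876, 0.3468, 0.1139]
tool_rot: [-1.975, -2.439, 0.004]
wrist_force: [-0.4, 0.3, -0.3]
grip_width: 0.0004
```

Run:
```python
from plan import *
x,y=loc(RACK,RY,.080,.0975)
plan(x,y,.060,1.7708,step=2.5)
c=cam("wrist");crop(c,"w17",0,0,512,384,1)
```

```text
pos [0.5876 0.3468 0.1139] ang 1.78 F [-0.4  0.3 -0.3] w 0.0004 t 26.53 tilt [-0.004  0.    -1.   ]
"translation": [[-0.26, 0.02, 1.8], [-0.25, 0.03, 1.79], [-0.26, 0.03, 1.8]] "spin": [np.float64(0.003), np.float64(0.003), np.float64(0.003)]
```

View pics/w17.png

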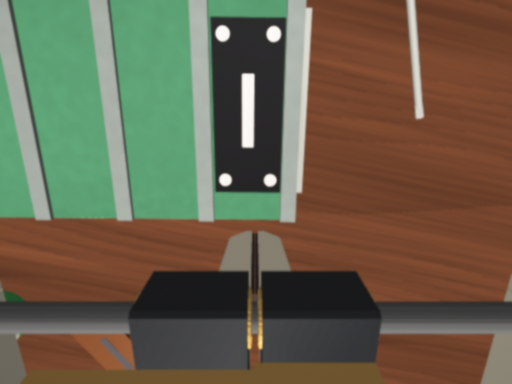

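Call:
{"name": "apply_moves", "arguments": {"translation": [[-0.3, 0, 1.8], [-0.3, 0, 1.8], [-0.2, 0, 1.8], [0, 0, 0.4], [0, 0, 0], [0, 0, 0]], "spin": [0.003, 0.003, 0.003, 0, 0, 0]}}

```text
time: 27.08
position: [0.591, 0.3339, 0.0593]
tool_rot: [-2.0, -2.422, 0.002]
wrist_force: [0.6, -0.5, 0.1]
grip_width: 0.0006
```

Run:
```python
from plan import *
x,y=loc(RACK,RY,.080,.0975)
plan(x,y,.052,1.7708,step=2.5)
c=cam("wrist");crop(c,"w18",0,0,512,384,1)
```

```text
pos [0.591  0.3339 0.0593] ang 1.761 F [ 0.6 -0.5  0.1] w 0.0006 t 27.08 tilt [-0.001 -0.001 -1.   ]
"translation": [[0.57, -0.02, 0.73]] "spin": [np.float64(-0.01)]
```

View pics/w18.png

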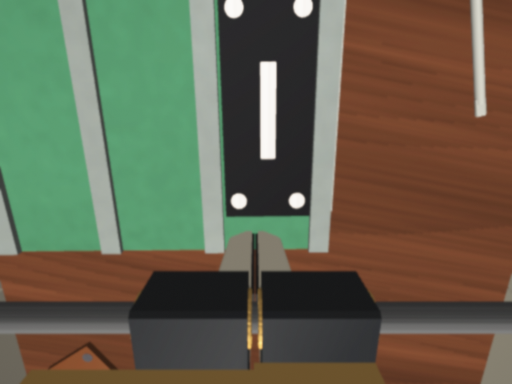

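Call:
{"name": "apply_moves", "arguments": {"translation": [[0.3, 0, 0], [0.3, 0, 0], [0, 0, 0], [0, 0, 0.4], [0, 0, 0.3], [0, 0, 0]], "spin": [-0.005, -0.005, 0, 0, 0, 0]}}

```text
time: 27.63
position: [0.5896, 0.3402, 0.0516]
tool_rot: [-1.987, -2.433, 0.002]
wrist_force: [-0.3, -0.4, -0.9]
grip_width: 0.0005
```

Run:
```python
from plan import *
x,y=loc(RACK,RY,.080,.0975)
plan(x,y,.052,1.7708,step=2.5);print(rinv(readout.sense()["position"]))
```

```text
pos [0.5896 0.3402 0.0516] ang 1.7721 F [-0.3 -0.4 -0.9] w 0.0005 t 27.63 tilt [-0.001 -0.001 -1.   ]
"translation": [[-0.08, -0.0, -0.04]] "spin": [np.float64(0.001)]
[0.08001286 0.09827691]
```

Call:
{"name": "apply_moves", "arguments": {"translation": [[0, -1, -0.1], [0, -1, 0], [0, -1, 0], [0, -1, 0], [0, -1, 0], [0, -1, 0], [0, -1, 0], [0, -1, 0], [0, -1, 0], [0, 0, 0]], "spin": [0, 0, 0, 0, 0, 0, 0, 0, 0, 0]}}

```text
time: 28.47
position: [0.5004, 0.3221, 0.0532]
tool_rot: [-1.986, -2.433, 0.002]
wrist_force: [-0.5, -0.7, -0.2]
grip_width: 0.0008
```

Call:
{"name": "apply_moves", "arguments": {"translation": [[0, 0.3, 0], [0, 0, -2], [0, 0, -2], [0, -2.4, 0], [0, -2.4, 0], [0, -2.4, 0], [0, -2.1, 0], [0, 0, 0]], "spin": [0, 0, 0, 0, 0, 0, 0, 0]}}

```text
time: 29.13
position: [0.4113, 0.304, 0.0931]
tool_rot: [-1.986, -2.433, 0.003]
wrist_force: [-0.4, -0.1, -0.3]
grip_width: 0.0005
```

Call:
{"name": "apply_moves", "arguments": {"translation": [[0, 0, 0], [0, 0, 0], [0, 0, 0], [0, 0, 0], [0, 0, 0], [0, 0, 0], [0, 0, 0], [0, 0, 0], [0, 0, 0], [0, 0, 0]], "spin": [0, 0, 0, 0, 0, 0, 0, 0, 0, 0], "hand": 0}}

```text
time: 29.97
position: [0.4138, 0.3045, 0.0936]
tool_rot: [1.987, 2.433, -0.0]
wrist_force: [-0.3, 0.2, 0.1]
grip_width: 0.0625
```

Run:
```python
from plan import *
x,y=loc(RACK,RY,-.1015,.0975)
plan(x,y,.042,1.7708,step=2.5);print(rinv(readout.sense()["position"]))
c=cam("wrist");crop(c,"w19",0,0,512,384,1)
```

```text
pos [0.4138 0.3045 0.0936] ang 1.7721 F [-0.3  0.2  0.1] w 0.0625 t 29.97 tilt [-0. -0. -1.]
"translation": [[-0.02, -0.07, 1.72], [-0.03, -0.07, 1.72], [-0.02, -0.07, 1.72]] "spin": [np.float64(0.0), np.float64(0.001), np.float64(0.0)]
[-0.09936158  0.09818454]
```

View pics/w19.png

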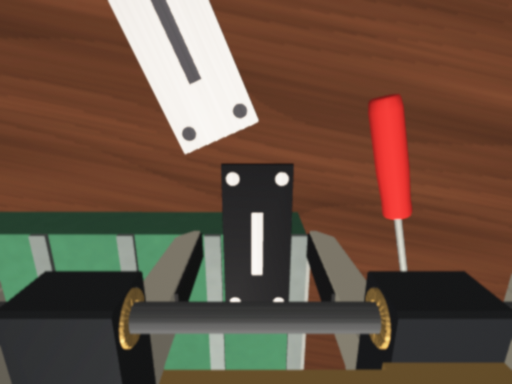

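Call:
{"name": "apply_moves", "arguments": {"translation": [[0, -0.2, 1.3], [-0.1, 0, 1.3], [0, 0, 1.3], [0, 0, 1.3], [0, 0, 0], [0, 0, 0]], "spin": [0, 0, 0, 0, 0, 0]}}

```text
time: 30.52
position: [0.4113, 0.3027, 0.0411]
tool_rot: [-1.987, -2.433, 0.003]
wrist_force: [-0.1, 0.1, 0.3]
grip_width: 0.0929
```

Run:
```python
from plan import *
c=load("wrist")
print("front end",rinv(px(c,257,163,.056)),"edge",rinv(px(c,210,236,.05)))
x,y=loc(RACK,RY,-.1015,.0975)
plan(x,y,.042,1.7708); print(rinv(readout.sense()["position"]))
```

```text
front end [-0.14267791  0.09828855] edge [-0.0860304   0.06328439]
pos [0.4113 0.3027 0.0411] ang 1.772 F [-0.1  0.1  0.3] w 0.0929 t 30.52 tilt [-0.002 -0.001 -1.   ]
"translation": [[0.05, 0.06, -0.09]] "spin": [np.float64(0.001)]
[-0.10212879  0.09695663]
```

Call:
{"name": "apply_moves", "arguments": {"translation": [[0, 0, 0], [0, 0, 0], [0, 0, 0], [0, 0, 0], [0, 0, 0], [0, 0, 0], [0, 0, 0], [0, 0, 0]], "spin": [0, 0, 0, 0, 0, 0, 0, 0], "hand": 1}}

```text
time: 31.18
position: [0.4121, 0.3032, 0.0418]
tool_rot: [-1.987, -2.433, -0.0]
wrist_force: [-1.4, 0.5, 0.8]
grip_width: 0.0492
```

Call:
{"name": "apply_moves", "arguments": {"translation": [[0, 0, -1], [0, 0, -2], [0, 0, -2.5], [0, 0, -2.5], [0, 0, -2.5], [0, 0, -1.5], [0, 0, 0], [0, 0, 0]], "spin": [0, 0, 0, 0, 0, 0, 0, 0]}}

```text
time: 31.85
position: [0.4127, 0.3034, 0.1627]
tool_rot: [1.987, 2.433, 0.003]
wrist_force: [-0.5, 0.4, -0.5]
grip_width: 0.0492
```

Run:
```python
from plan import *
x,y=loc(CASE,CY,-.0230,0)
plan(x,y,.15,CY+np.pi/2)
c=cam("wrist");crop(c,"w20",0,0,512,384,1)
```

```text
pos [0.4127 0.3034 0.1627] ang 1.772 F [-0.5  0.4 -0.5] w 0.0492 t 31.85 tilt [ 0.002  0.001 -1.   ]
"translation": [[-2.92, -0.09, 0.07], [-2.92, 0.18, 0.07], [-2.9, 0.45, 0.07], [-2.83, 0.72, 0.06], [-2.76, 0.98, 0.07], [-2.65, 1.23, 0.07], [-2.53, 1.47, 0.07], [-2.38, 1.7, 0.07], [-2.21, 1.92, 0.07], [-2.03, 2.11, 0.06]] "spin": [np.float64(0.093), np.float64(0.093), np.float64(0.093), np.float64(0.093), np.float64(0.093), np.float64(0.093), np.float64(0.093), np.float64(0.094), np.float64(0.093), np.float64(0.094)]
"translation": [[-1.82, 2.29, 0.07], [-1.59, 2.46, 0.07], [-1.36, 2.59, 0.07], [-1.11, 2.7, 0.07], [-0.85, 2.8, 0.07], [-0.59, 2.87, 0.06], [-0.32, 2.91, 0.07], [-0.05, 2.92, 0.07]] "spin": [np.float64(0.093), np.float64(0.094), np.float64(0.093), np.float64(0.094), np.float64(0.093), np.float64(0.094), np.float64(0.093), np.float64(0.094)]
```

View pics/w20.png

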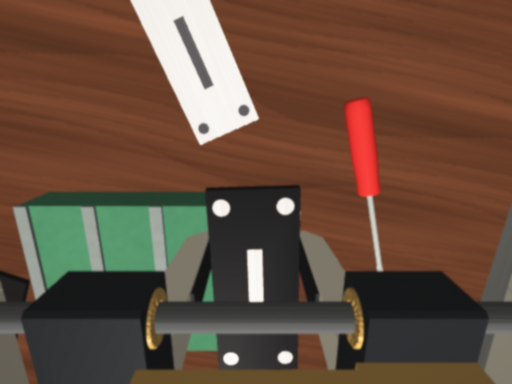

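Call:
{"name": "apply_moves", "arguments": {"translation": [[-2.9, -0.1, 0], [-2.9, 0.2, 0], [-2.9, 0.5, 0], [-2.8, 0.7, 0], [-2.8, 1, 0], [-2.7, 1.2, 0], [-2.5, 1.5, 0], [-2.4, 1.7, 0], [-2.2, 1.9, 0], [-2, 2.1, 0]], "spin": [0.093, 0.093, 0.093, 0.093, 0.093, 0.093, 0.093, 0.094, 0.093, 0.094]}}

```text
time: 32.73
position: [0.4606, 0.0138, 0.1595]
tool_rot: [-2.87, -1.274, 0.005]
wrist_force: [0.2, 0.6, -1.1]
grip_width: 0.0497
```

Call:
{"name": "apply_moves", "arguments": {"translation": [[-1.8, 2.3, 0], [-1.6, 2.5, 0], [-1.4, 2.6, 0], [-1.1, 2.7, 0], [-0.9, 2.8, 0], [-0.6, 2.9, 0], [-0.3, 2.9, 0], [-0.1, 2.9, 0], [0, 0, 0], [0, 0, 0]], "spin": [0.093, 0.094, 0.093, 0.094, 0.093, 0.094, 0.093, 0.094, 0, 0]}}

```text
time: 33.57
position: [0.4997, -0.217, 0.1593]
tool_rot: [-3.136, -0.142, 0.005]
wrist_force: [-0.0, 0.4, -0.8]
grip_width: 0.0495
```

Run:
```python
from plan import *
x,y=loc(CASE,CY,-.0200,0)
plan(x,y,.03,CY+np.pi/2)
s=readout.sense();p=s["position"];print(cinv(p))
c=cam("wrist");crop(c,"w21",0,0,512,384,1);crop(c,"w21z",150,80,210,180,3)
```

```text
pos [ 0.4997 -0.217   0.1593] ang 0.0902 F [-0.   0.4 -0.8] w 0.0495 t 33.57 tilt [-0.003  0.002 -1.   ]
"translation": [[0.05, 0.04, 2.59], [0.06, 0.04, 2.58], [0.05, 0.05, 2.59], [0.06, 0.04, 2.58], [0.05, 0.04, 2.59]] "spin": [np.float64(-0.0), np.float64(-0.001), np.float64(-0.0), np.float64(-0.001), np.float64(-0.0)]
[-0.0218294  -0.00231427]
```

View pics/w21z.png

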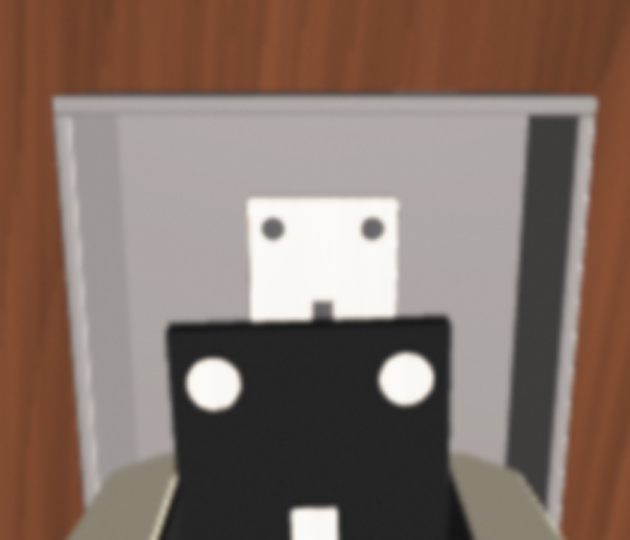

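Run:
```python
from plan import *
c=load("wrist")
f=lambda u,v,z:cinv(px(c,150+u/3,80+v/3,z)).round(4)
print("black front",f(168,325,.1735),f(449,318,.1735));print("silver",f(247,199,.017),f(399,199,.017));print("rim",f(53,97,.067),f(597,97,.067))
c=load("wrist")
```

```text
black front [-0.0597 -0.0275] [-0.0609  0.0209]
silver [-0.0605 -0.0254] [-0.0604  0.0258]
rim [-0.095 -0.074] [-0.0947  0.0746]
```

Call:
{"name": "apply_moves", "arguments": {"translation": [[0.1, 0, 2.6], [0.1, 0, 2.6], [0, 0, 2.6], [0, 0, 2.6], [0, 0, 2.6], [0, 0, 0.8], [0, 0, 0], [0, 0, 0]], "spin": [0, 0, 0, 0, 0, 0, 0, 0]}}

```text
time: 34.28
position: [0.5028, -0.2153, 0.0238]
tool_rot: [-3.138, -0.147, 0.001]
wrist_force: [-0.5, -0.6, -0.1]
grip_width: 0.0495
```

Run:
```python
from plan import *
x,y=loc(CASE,CY,-.0215,0)
plan(x,y,.01,CY+np.pi/2)
print(cinv(readout.sense()["position"]))
```

```text
pos [ 0.5028 -0.2153  0.0238] ang 0.0935 F [-0.5 -0.6 -0.1] w 0.0495 t 34.28 tilt [-0.001  0.001 -1.   ]
"translation": [[-0.1, 0.17, 1.38]] "spin": [np.float64(0.001)]
[-0.02322732  0.00098205]
```

Call:
{"name": "apply_moves", "arguments": {"translation": [[-0.1, 0.2, 0.5], [0, 0, 0.4], [0, 0, 0.3], [0, 0, 0], [0, 0, 0]], "spin": [0, 0, 0, 0, 0]}}

```text
time: 34.7
position: [0.504, -0.2195, 0.0164]
tool_rot: [3.136, 0.144, 0.004]
wrist_force: [-11.6, 5.0, 29.8]
grip_width: 0.0495
```

Call:
{"name": "apply_moves", "arguments": {"translation": [[0, 0, 0.2], [0, 0, 0.1], [0, 0, 0]], "spin": [0, 0, 0]}}

```text
time: 34.95
position: [0.5041, -0.2197, 0.0159]
tool_rot: [3.136, 0.144, 0.004]
wrist_force: [-22.4, 11.4, 54.0]
grip_width: 0.0498
```

Call:
{"name": "apply_moves", "arguments": {"translation": [[0, 0, -0.3], [0, 0, -0.2], [0, 0, 0]], "spin": [0, 0, 0]}}

```text
time: 35.2
position: [0.504, -0.2194, 0.017]
tool_rot: [3.136, 0.144, 0.006]
wrist_force: [-3.2, 3.1, 15.2]
grip_width: 0.0496
```

Run:
```python
from plan import *
x,y=loc(CASE,CY,-.0215,0)
plan(x,y,.01,CY+np.pi/2)
print(cinv(readout.sense()["position"]))
c=cam("wrist");crop(c,"w22",0,0,512,384,1)
c=cam("scene");crop(c,"c22",170,100,120,100,6)
```

```text
pos [ 0.504  -0.2194  0.017 ] ang 0.092 F [-3.2  3.1 15.2] w 0.0496 t 35.2 tilt [ 0.004 -0.002 -1.   ]
"translation": [[-0.18, -0.25, 0.7]] "spin": [np.float64(-0.0)]
[-0.01902207  0.00178638]
```

View pics/w22.png

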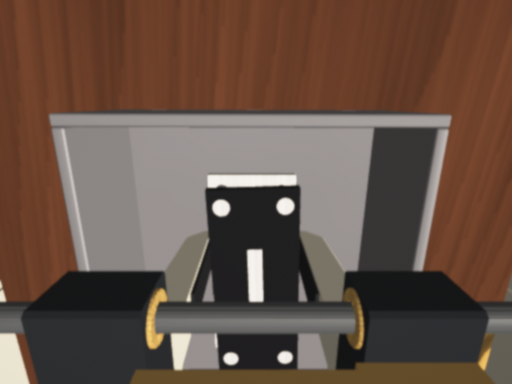

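View pics/c22.png

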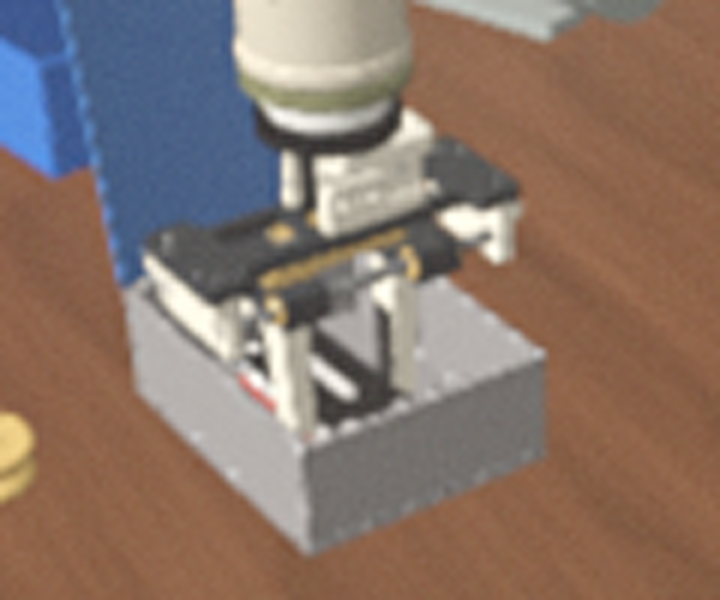

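Call:
{"name": "apply_moves", "arguments": {"translation": [[0, 0, -0.2], [-0.2, -0.2, 0], [0, 0, 0], [0, 0, 0]], "spin": [0, 0, 0, 0]}}

```text
time: 35.63
position: [0.5011, -0.2171, 0.0169]
tool_rot: [3.137, 0.144, 0.004]
wrist_force: [-1.0, -0.4, 6.4]
grip_width: 0.0493
```

Run:
```python
from plan import *
x,y=loc(CASE,CY,-.0215,0)
plan(x,y,.018,CY+np.pi/2)
print(cinv(readout.sense()["position"]))
c=cam("wrist");crop(c,"w23",150,80,210,180,3)
```

```text
pos [ 0.5011 -0.2171  0.0169] ang 0.092 F [-1.  -0.4  6.4] w 0.0493 t 35.63 tilt [ 0.002 -0.001 -1.   ]
"translation": [[0.09, 0.01, -0.11]] "spin": [np.float64(-0.0)]
[-0.021626   -0.00094469]
```

View pics/w23.png

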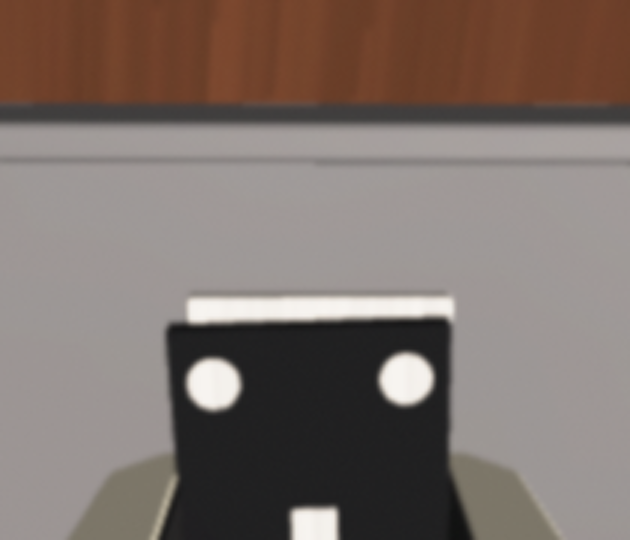

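Run:
```python
from plan import *
c=load("wrist")
f=lambda u,v,z:cinv(px(c,150+u/3,80+v/3,z)).round(4)
print("black front",f(168,325,.0314),f(449,318,.0314));print("silver",f(187,297,.017),f(454,297,.017));
```

```text
black front [-0.0596 -0.0262] [-0.0608  0.0221]
silver [-0.061  -0.0248] [-0.061   0.0251]
```

Call:
{"name": "apply_moves", "arguments": {"translation": [[0, 0, -0.2], [0.2, 0, 0], [0, 0, 0], [0, 0, 0]], "spin": [0, 0, 0, 0]}}

```text
time: 36.02
position: [0.5018, -0.2161, 0.0172]
tool_rot: [-3.138, -0.145, 0.001]
wrist_force: [0.4, -0.4, -0.0]
grip_width: 0.0499
```

Call:
{"name": "apply_moves", "arguments": {"translation": [[0, 0, 0], [0, 0, 0], [0, 0, 0], [0, 0, 0], [0, 0, 0]], "spin": [0, 0, 0, 0, 0], "hand": 0.3}}

```text
time: 36.43
position: [0.502, -0.2163, 0.0176]
tool_rot: [-3.138, -0.144, 0.0]
wrist_force: [0.4, -0.4, -0.2]
grip_width: 0.065
```

Call:
{"name": "apply_moves", "arguments": {"translation": [[0, 0, -0.5], [0, 0, -2], [0, 0, -2.5], [0, 0, -2.5], [0, 0, -2.5], [0, 0, -2.5], [0, 0, -2], [0, 0, 0], [0, 0, 0]], "spin": [0, 0, 0, 0, 0, 0, 0, 0, 0]}}

```text
time: 37.18
position: [0.503, -0.2168, 0.1644]
tool_rot: [3.136, 0.144, 0.005]
wrist_force: [0.0, 0.9, -1.0]
grip_width: 0.065
```

Run:
```python
from plan import *
c=cam("wrist");crop(c,"w24",150,80,210,180,3);print(readout.sense()["position"])
c=cam("side");crop(c,"s24",130,130,190,150,4)
c=cam("scene");crop(c,"c24",150,100,200,150,4)
```

```text
[ 0.50201778 -0.21627215  0.16256306]
```

View pics/w24.png

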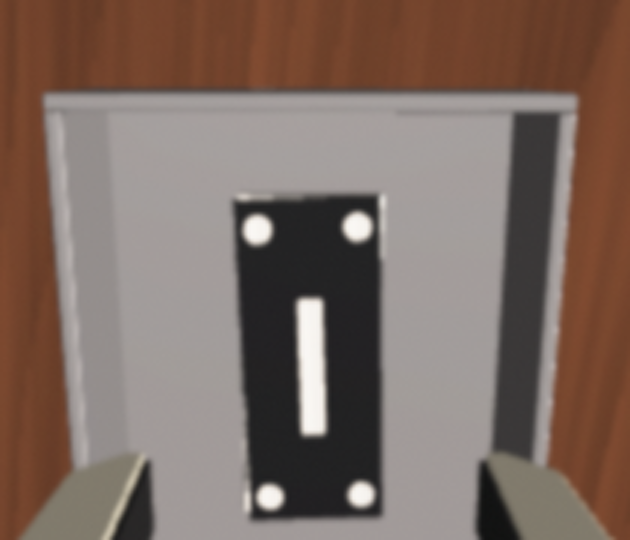

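View pics/s24.png

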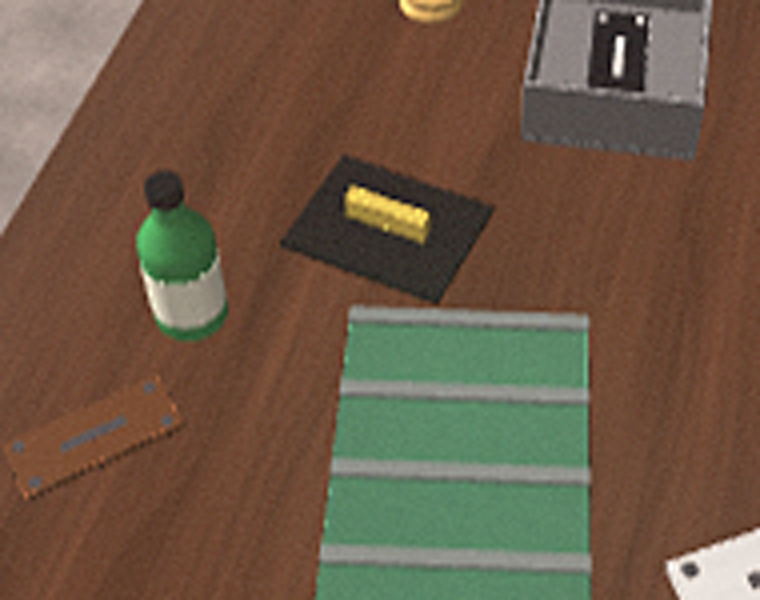

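View pics/c24.png

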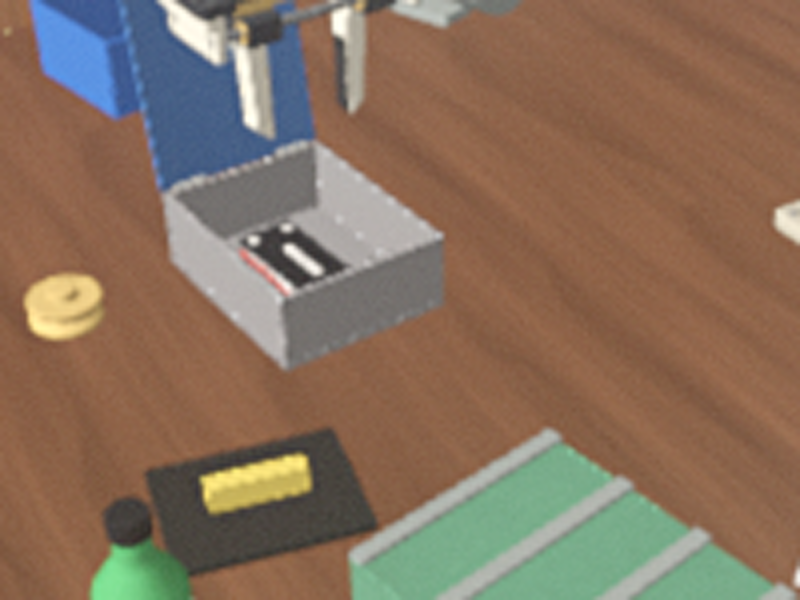

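Run:
```python
from plan import *
from fit import fit,S
si=load("side");sc=load("scene")
for c,pts,off in [(si,[(345,155),(495,207),(438,302),(280,243)],(130,130)),(sc,[(146,470),(333,432),(377,522),(190,570)],(150,100))]:
    A=np.array([px(c,*p,.008)[:2] for p in S(c,pts,off)]);print("hd",A.mean(0).round(4),A.round(3).tolist())
L=[[.07,-.054,.008],[-.07,-.054,.008],[-.07,.054,.008],[.07,.054,.008]]
q,r=fit([(si,S(si,[(345,155),(495,207),(438,302),(280,243)],(130,130)),L),(sc,S(sc,[(146,470),(333,432),(377,522),(190,570)],(150,100)),L)],[.63,.0,-.2]);print(q,r.round(1))
print("shifted",q[:2]+[.0015,-.0035])
hx,hy=q[:2]+[.0015,-.0035]
plan(hx,hy,.18,q[2]+np.pi/2)
```

```text
hd [ 0.6495 -0.0049] [[0.707, -0.071], [0.571, -0.045], [0.591, 0.062], [0.729, 0.035]]
hd [ 0.649  -0.0052] [[0.708, -0.072], [0.576, -0.041], [0.593, 0.058], [0.72, 0.035]]
[ 0.64891814 -0.0052544  -0.17862273] [-0.3 -0.   0.2 -0.2  0.6 -0.3  0.3  0.2 -0.   0.3  0.8 -1.5  1.6  0.1
 -2.7  1.3]
shifted [ 0.65041814 -0.0087544 ]
pos [ 0.5011 -0.2158  0.1609] ang 0.092 F [ 0.3  0.2 -0.5] w 0.0652 t 37.33 tilt [-0.002  0.001 -1.   ]
"translation": [[1.52, -1.75, -0.17], [1.72, -1.56, -0.18], [1.89, -1.34, -0.17], [2.04, -1.11, -0.18], [2.15, -0.87, -0.17], [2.24, -0.6, -0.17], [2.3, -0.34, -0.18], [2.32, -0.07, -0.17], [2.31, 0.22, -0.18], [2.27, 0.48, -0.17]] "spin": [np.float64(-0.118), np.float64(-0.118), np.float64(-0.118), np.float64(-0.118), np.float64(-0.118), np.float64(-0.118), np.float64(-0.118), np.float64(-0.119), np.float64(-0.118), np.float64(-0.119)]
"translation": [[2.2, 0.74, -0.17]] "spin": [np.float64(-0.118)]
```

Call:
{"name": "apply_moves", "arguments": {"translation": [[1.5, -1.7, -0.2], [1.7, -1.6, -0.2], [1.9, -1.3, -0.2], [2, -1.1, -0.2], [2.1, -0.9, -0.2], [2.2, -0.6, -0.2], [2.3, -0.3, -0.2], [2.3, -0.1, -0.2], [2.3, 0.2, -0.2], [2.3, 0.5, -0.2]], "spin": [-0.118, -0.118, -0.118, -0.118, -0.118, -0.118, -0.118, -0.118, -0.118, -0.118]}}

```text
time: 38.17
position: [0.6358, -0.0281, 0.1805]
tool_rot: [-2.52, -1.872, 0.004]
wrist_force: [0.6, -0.3, -0.0]
grip_width: 0.0651
```

Call:
{"name": "apply_moves", "arguments": {"translation": [[2.2, 0.7, 0], [0, 0, 0], [0, 0, 0], [0, 0, 0]], "spin": [-0.118, 0, 0, 0]}}

```text
time: 38.5
position: [0.6485, -0.0106, 0.181]
tool_rot: [-2.414, -2.008, 0.003]
wrist_force: [0.1, -0.3, -0.8]
grip_width: 0.0651
```

Run:
```python
from plan import *
c=cam("wrist");crop(c,"w25",0,0,512,384,1)
plan(.6504,-.0088,.10,1.38)
```

```text
pos [ 0.6485 -0.011   0.1814] ang 1.3874 F [-0.7  0.3 -0.7] w 0.0653 t 38.55 tilt [-0.002 -0.    -1.   ]
"translation": [[0.08, 0.05, 2.71], [0.09, 0.06, 2.71], [0.08, 0.05, 2.72]] "spin": [np.float64(0.002), np.float64(0.003), np.float64(0.002)]
```

View pics/w25.png

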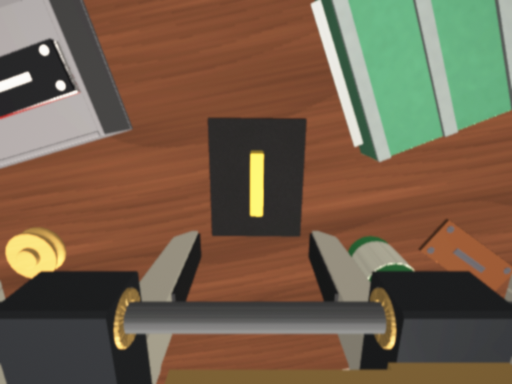

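Run:
```python
from plan import *
c=load("wrist");crop(c,"w25z",195,105,125,145,4)
P=np.array([px(c,u,v,.008)[:2] for u,v in [(208,119),(306,119),(300.5,236),(211,236)]]);print(P.mean(0),[np.linalg.norm(P[i]-P[i-1]) for i in range(4)])
d=P[2]-P[1]+P[3]-P[0];print("yaw",np.arctan2(d[1],d[0]))
Q=np.array([px(c,u,v,.03)[:2] for u,v in [(250,152),(263.5,152),(263.5,216.5),(250.5,216.5)]]);print(Q.mean(0),[np.linalg.norm(Q[i]-Q[i-1]) for i in range(4)])
```

```text
[ 0.65182686 -0.01083942] [np.float64(0.13797037617074495), np.float64(0.10619554526304878), np.float64(0.13790942906333212), np.float64(0.10873295434369744)]
yaw -0.19131011842879633
[ 0.6513814  -0.01027197] [np.float64(0.07187961931316712), np.float64(0.01410787477680341), np.float64(0.07187889427037468), np.float64(0.014474547064232127)]
```

View pics/w25z.png

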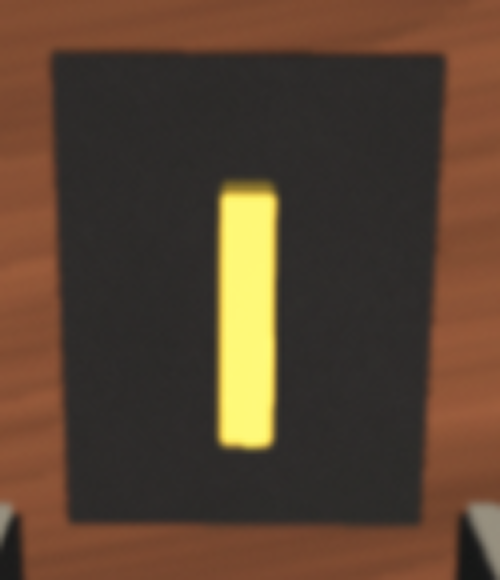

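Call:
{"name": "apply_moves", "arguments": {"translation": [[0, 0.1, 2.7], [0, 0.1, 2.7], [0, 0.1, 2.7], [0, 0, 2.7], [0, 0, 2.7], [0, 0, 0.8], [0, 0, 0], [0, 0, 0]], "spin": [0.003, 0.002, 0.002, 0, 0, 0, 0, 0]}}

```text
time: 39.22
position: [0.6523, -0.0115, 0.0402]
tool_rot: [-2.421, -2.002, 0.0]
wrist_force: [0.1, 0.2, 0.5]
grip_width: 0.0652
```

Run:
```python
from plan import *
plan(.6516,-.0105,.012,1.38)
```

```text
pos [ 0.6523 -0.0115  0.0402] ang 1.3816 F [0.1 0.2 0.5] w 0.0652 t 39.22 tilt [-0. -0. -1.]
"translation": [[0.08, -0.09, 2.82]] "spin": [np.float64(0.002)]
```

Call:
{"name": "apply_moves", "arguments": {"translation": [[0.1, -0.1, 1], [0, 0, 1], [0, 0, 0.7], [0, 0, 0], [0, 0, 0]], "spin": [0, 0, 0, 0, 0]}}

```text
time: 39.63
position: [0.6511, -0.0095, 0.0119]
tool_rot: [-2.419, -2.003, 0.002]
wrist_force: [-0.2, -0.1, 0.2]
grip_width: 0.0652
```

Call:
{"name": "apply_moves", "arguments": {"translation": [[0, 0, 0], [0, 0, 0], [0, 0, 0], [0, 0, 0], [0, 0, 0], [0, 0, 0], [0, 0, 0], [0, 0, 0], [0, 0, 0]], "spin": [0, 0, 0, 0, 0, 0, 0, 0, 0], "hand": 1}}

```text
time: 40.38
position: [0.6517, -0.0096, 0.0127]
tool_rot: [-2.42, -2.003, -0.0]
wrist_force: [0.2, 0.4, 0.2]
grip_width: 0.0141
```

Call:
{"name": "apply_moves", "arguments": {"translation": [[0, 0, -0.5], [0, 0, -1.5], [0, 0, -2.5], [0, 0, -2.5], [0, 0, -2.5], [0, 0, -2.5], [0, 0, -2], [0, 0, 0], [0, 0, 0]], "spin": [0, 0, 0, 0, 0, 0, 0, 0, 0]}}

```text
time: 41.13
position: [0.6529, -0.0097, 0.155]
tool_rot: [2.418, 2.002, 0.005]
wrist_force: [-0.4, 0.2, -3.7]
grip_width: 0.0135
```

Run:
```python
from plan import *
plan(*CASE,.16,CY+np.pi/2,step=2)
c=cam("wrist");crop(c,"w26",0,0,512,384,1)
```

```text
pos [ 0.6529 -0.0097  0.155 ] ang 1.383 F [-0.4  0.2 -3.7] w 0.0135 t 41.13 tilt [ 0.004 -0.    -1.   ]
"translation": [[-1.8, -0.74, -0.04], [-1.87, -0.57, -0.04], [-1.91, -0.4, -0.04], [-1.93, -0.22, -0.04], [-1.95, -0.04, -0.04], [-1.95, 0.14, -0.04], [-1.92, 0.31, -0.04], [-1.89, 0.5, -0.04], [-1.83, 0.66, -0.04], [-1.77, 0.83, -0.04]] "spin": [np.float64(0.092), np.float64(0.092), np.float64(0.092), np.float64(0.092), np.float64(0.092), np.float64(0.092), np.float64(0.092), np.float64(0.092), np.float64(0.092), np.float64(0.093)]
"translation": [[-1.68, 0.99, -0.04], [-1.58, 1.13, -0.03], [-1.47, 1.29, -0.04], [-1.35, 1.41, -0.04]] "spin": [np.float64(0.092), np.float64(0.093), np.float64(0.092), np.float64(0.093)]
```

View pics/w26.png

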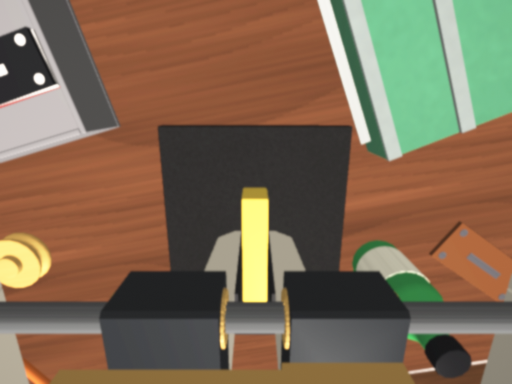

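Call:
{"name": "apply_moves", "arguments": {"translation": [[-1.8, -0.7, 0], [-1.9, -0.6, 0], [-1.9, -0.4, 0], [-1.9, -0.2, 0], [-1.9, 0, 0], [-1.9, 0.1, 0], [-1.9, 0.3, 0], [-1.9, 0.5, 0], [-1.8, 0.7, 0], [-1.8, 0.8, 0]], "spin": [0.092, 0.092, 0.092, 0.092, 0.092, 0.092, 0.092, 0.092, 0.092, 0.093]}}

```text
time: 42.02
position: [0.5443, -0.1722, 0.1499]
tool_rot: [-3.057, -0.712, 0.005]
wrist_force: [0.4, 0.9, -2.5]
grip_width: 0.0137
```

Call:
{"name": "apply_moves", "arguments": {"translation": [[-1.7, 1, 0], [-1.6, 1.1, 0], [-1.5, 1.3, 0], [-1.4, 1.4, 0], [0, 0, 0], [0, 0, 0], [0, 0, 0]], "spin": [0.092, 0.093, 0.092, 0.093, 0, 0, 0]}}

```text
time: 42.6
position: [0.502, -0.2368, 0.1511]
tool_rot: [-3.136, -0.147, 0.003]
wrist_force: [-0.2, 0.3, -2.5]
grip_width: 0.0135
```

Run:
```python
from plan import *
plan(*CASE,.10,CY+np.pi/2,step=2); print(cinv(readout.sense()["position"]))
c=cam("wrist");crop(c,"w27",100,60,260,200,3)
c=cam("scene");crop(c,"c27",120,50,180,150,4)
```

```text
pos [ 0.502  -0.2368  0.1511] ang 0.0936 F [-0.2  0.3 -2.5] w 0.0135 t 42.6 tilt [-0.002  0.002 -1.   ]
"translation": [[0.06, 0.07, 1.7], [0.07, 0.06, 1.71], [0.06, 0.07, 1.7]] "spin": [np.float64(0.0), np.float64(0.001), np.float64(0.0)]
[-0.00189689 -0.00184916]
```

View pics/w27.png

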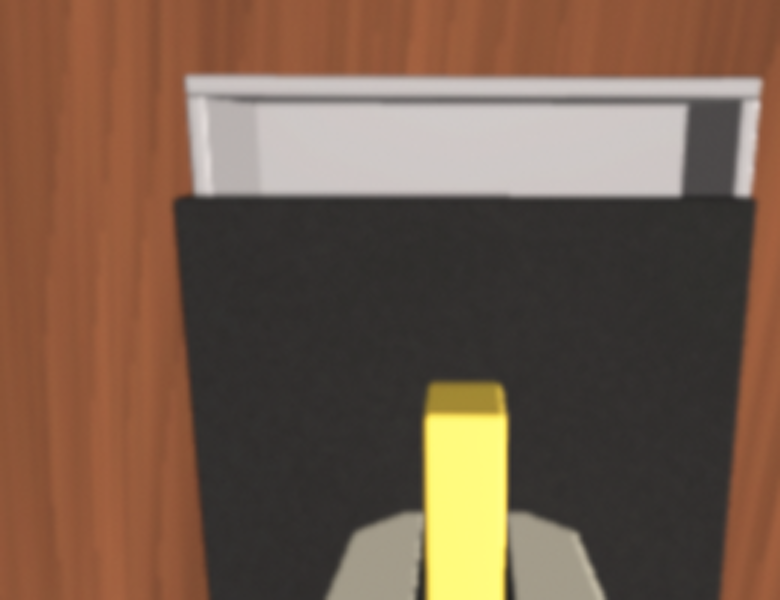

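View pics/c27.png

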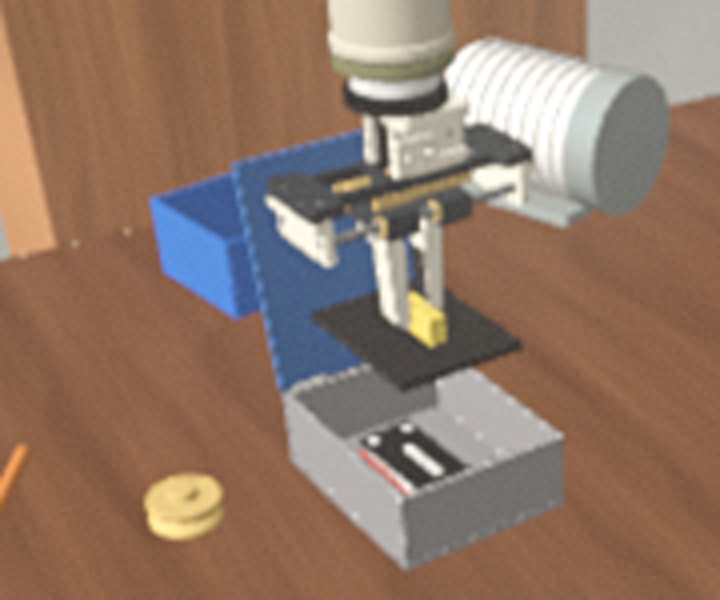

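Run:
```python
from plan import *
c=load("wrist");f=lambda u,v,z:cinv(px(c,100+u/3,60+v/3,z)).round(4)
print(f(176,197,.147),f(754,197,.147),"rim",f(186,77,.067),f(762,78,.067))
```

```text
[-0.07   -0.0545] [-0.0702  0.0507] rim [-0.0949 -0.0742] [-0.0949  0.0746]
```

Call:
{"name": "apply_moves", "arguments": {"translation": [[0.1, 0.1, 2], [0.1, 0.1, 2], [0, 0, 2], [0, 0, 2], [0, 0, 2], [0, 0, 0.5], [0, 0, 0], [0, 0, 0]], "spin": [0, 0, 0, 0, 0, 0, 0, 0]}}

```text
time: 43.37
position: [0.5051, -0.239, 0.0481]
tool_rot: [-3.138, -0.146, 0.0]
wrist_force: [0.3, -0.2, -2.0]
grip_width: 0.0137
```

Run:
```python
from plan import *
plan(*CASE,.035,CY+np.pi/2,step=2); print(cinv(readout.sense()["position"]))
```

```text
pos [ 0.5051 -0.239   0.0481] ang 0.0931 F [ 0.3 -0.2 -2. ] w 0.0137 t 43.37 tilt [-0.  0. -1.]
"translation": [[-0.11, -0.06, 1.31]] "spin": [np.float64(0.001)]
[0.00062569 0.00108702]
```

Call:
{"name": "apply_moves", "arguments": {"translation": [[-0.1, -0.2, 0.5], [0, 0, 0.4], [0, 0, 0.2], [0, 0, 0.1], [0, 0, 0]], "spin": [0, 0, 0, 0, 0]}}

```text
time: 43.78
position: [0.5037, -0.2376, 0.0358]
tool_rot: [3.138, 0.144, 0.0]
wrist_force: [0.1, 0.2, -1.9]
grip_width: 0.0135
```

Call:
{"name": "apply_moves", "arguments": {"translation": [[0, 0, 0.1], [0, 0, 0]], "spin": [0, 0]}}

```text
time: 43.95
position: [0.5038, -0.2377, 0.0356]
tool_rot: [3.138, 0.144, 0.001]
wrist_force: [-2.8, 2.5, 4.4]
grip_width: 0.0138
```

Call:
{"name": "apply_moves", "arguments": {"translation": [[0, 0, 0], [0, 0, 0], [0, 0, 0], [0, 0, 0], [0, 0, 0]], "spin": [0, 0, 0, 0, 0], "hand": 0.6}}

```text
time: 44.37
position: [0.5036, -0.2375, 0.0346]
tool_rot: [3.138, 0.144, 0.0]
wrist_force: [0.0, 0.6, 0.0]
grip_width: 0.0367
```

Call:
{"name": "apply_moves", "arguments": {"translation": [[0, 0, -0.5], [0, 0, -1.5], [0, 0, -2.5], [0, 0, -2.5], [0, 0, -2.5], [0, 0, -2.5], [0, 0, -2], [0, 0, 0], [0, 0, 0]], "spin": [0, 0, 0, 0, 0, 0, 0, 0, 0]}}

```text
time: 45.12
position: [0.5046, -0.2381, 0.1765]
tool_rot: [3.136, 0.144, 0.005]
wrist_force: [0.6, -0.9, -0.2]
grip_width: 0.037
```

Run:
```python
from plan import *
plan(*CASE,.2,CY+np.pi/2,step=2)
c=cam("wrist");crop(c,"w28",100,60,260,200,3)
c=cam("scene");crop(c,"c28",120,50,180,150,4)
c=cam("side");crop(c,"s28",190,30,180,150,4)
```

```text
pos [ 0.5046 -0.2381  0.1765] ang 0.092 F [ 0.6 -0.9 -0.2] w 0.037 t 45.12 tilt [ 0.003 -0.002 -1.   ]
"translation": [[-0.03, 0.02, -1.18], [-0.02, 0.02, -1.17]] "spin": [np.float64(-0.0), np.float64(-0.0)]
```

View pics/w28.png

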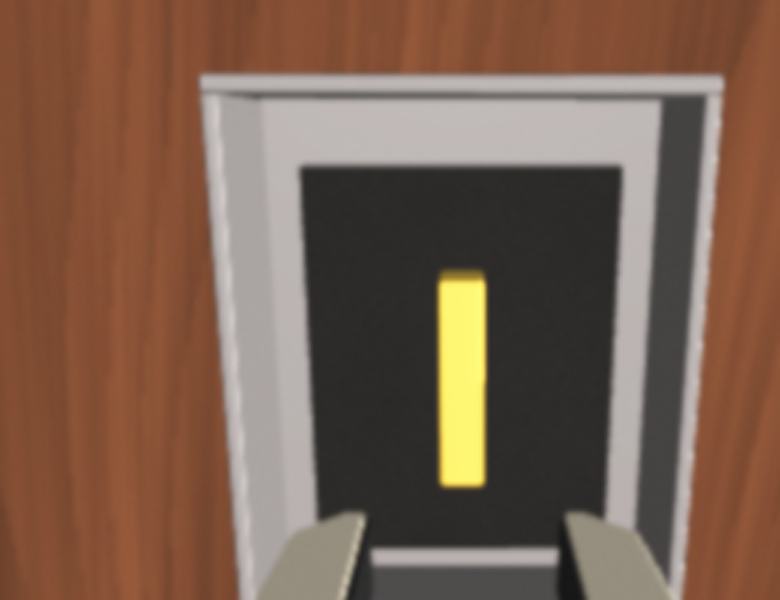

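View pics/c28.png

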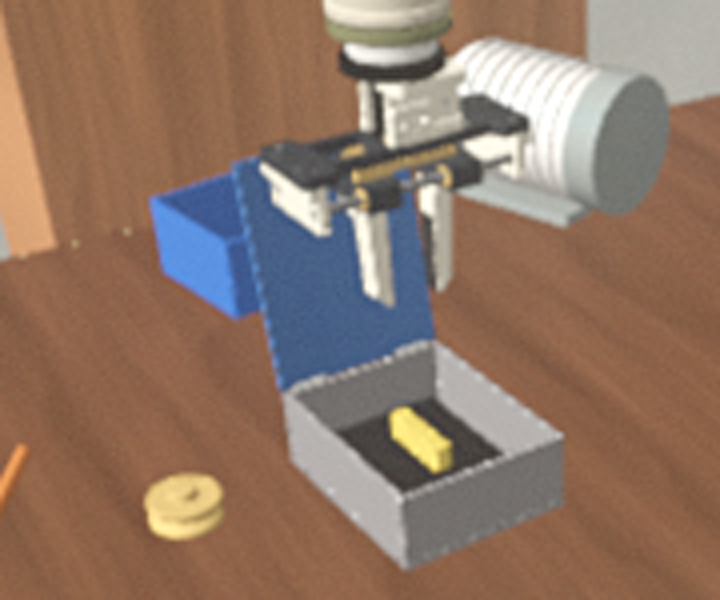

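View pics/s28.png

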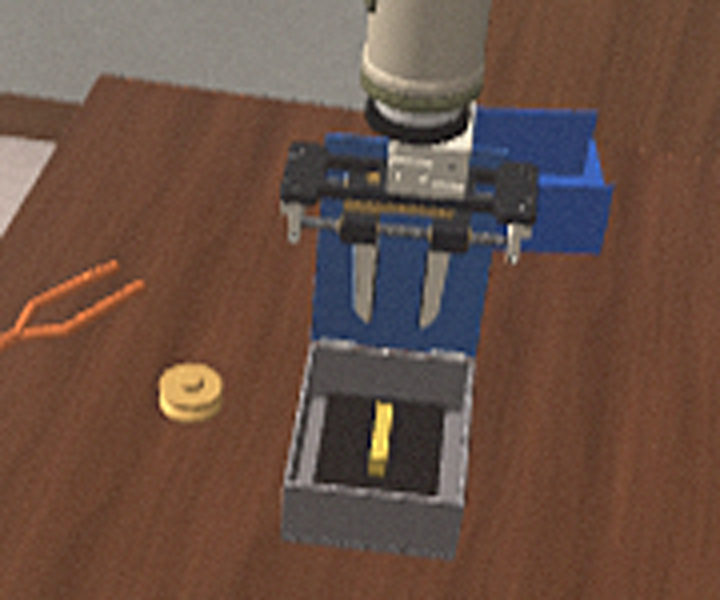

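Call:
{"name": "apply_moves", "arguments": {"translation": [[0, 0, -2.5], [0, 0, -2.5], [0, 0, -2.5], [0, 0, -2.5], [0, 0, -1.5], [0, 0, 0], [0, 0, 0], [0, 0, 0]], "spin": [0, 0, 0, 0, 0, 0, 0, 0], "hand": 1}}

```text
time: 45.93
position: [0.5029, -0.2371, 0.2872]
tool_rot: [-3.136, -0.144, 0.004]
wrist_force: [-0.2, -0.2, -0.6]
grip_width: 0.0005
```

Call:
{"name": "apply_moves", "arguments": {"translation": [[0, 2.5, 0], [0, 2.5, 0], [0, 2.5, 0], [0, 2.5, 0], [0, 2.5, 0], [0, 2.5, 0], [0, 2, 0], [0, 0, 0], [0, 0, 0], [0, 0, 0]], "spin": [0, 0, 0, 0, 0, 0, 0, 0, 0, 0]}}

```text
time: 46.77
position: [0.5188, -0.4058, 0.2877]
tool_rot: [-3.136, -0.144, 0.003]
wrist_force: [0.0, 0.7, -0.2]
grip_width: 0.0007
```

Run:
```python
from plan import *
plan(*loc(CASE,CY,.165,0),.225,CY+np.pi/2,step=2);print(cinv(readout.sense()["position"]))
c=cam("wrist");crop(c,"w29",0,0,512,384,1)
c=cam("scene");crop(c,"c29",120,10,180,150,4)
```

```text
pos [ 0.5188 -0.4058  0.2877] ang 0.092 F [ 0.   0.7 -0.2] w 0.0007 t 46.77 tilt [-0.002  0.002 -1.   ]
"translation": [[0.02, -0.07, 1.57], [0.02, -0.07, 1.56], [0.02, -0.07, 1.57], [0.02, -0.07, 1.57]] "spin": [np.float64(-0.0), np.float64(-0.0), np.float64(-0.0), np.float64(-0.0)]
[ 0.16798845 -0.00072552]
```

View pics/w29.png

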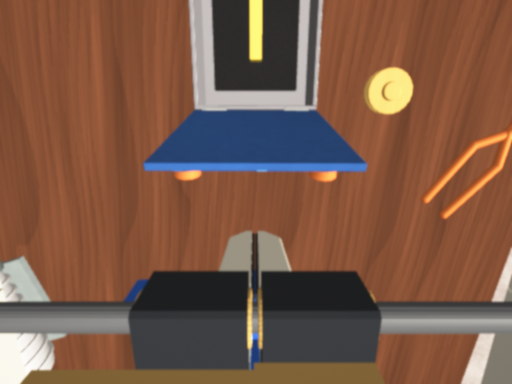

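View pics/c29.png

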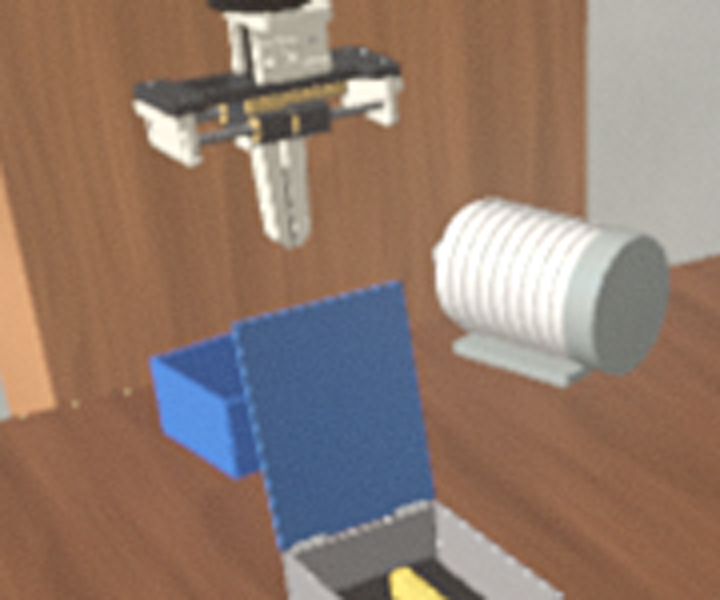

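Run:
```python
from plan import *
c=load("wrist")
print("lid edge",[cinv(px(c,u,v,.254)).round(4).tolist() for u,v in [(146,162),(367,162),(146,170),(367,170)]])
r=.165
for th in np.arange(1.7,-.01,-.1):
    x=.095-r*np.cos(th)+.006*np.sin(th)+.0075; z=.067+r*np.sin(th)+.006*np.cos(th)
    print(round(th,2),"xc",round(x*100,2),"z",round(z*100,2))
```

```text
lid edge [[0.1253, -0.0731], [0.1252, 0.0736], [0.1307, -0.0737], [0.1306, 0.0742]]
1.7 xc 12.97 z 22.99
1.6 xc 11.33 z 23.18
1.5 xc 9.68 z 23.2
1.4 xc 8.04 z 23.06
1.3 xc 6.41 z 22.76
1.2 xc 4.83 z 22.3
1.1 xc 3.3 z 21.68
1.0 xc 1.84 z 20.91
0.9 xc 0.46 z 20.0
0.8 xc -0.82 z 18.95
0.7 xc -1.98 z 17.79
0.6 xc -3.03 z 16.51
0.5 xc -3.94 z 15.14
0.4 xc -4.71 z 13.68
0.3 xc -5.34 z 12.15
0.2 xc -5.8 z 10.57
0.1 xc -6.11 z 8.94
-0.0 xc -6.25 z 7.3
```

Call:
{"name": "apply_moves", "arguments": {"translation": [[0, 0, 1.6], [0, 0, 1.6], [0, 0, 1.6], [0, 0, 1.5], [0, 0, 0], [0, 0, 0]], "spin": [0, 0, 0, 0, 0, 0]}}

```text
time: 47.37
position: [0.5189, -0.4055, 0.2259]
tool_rot: [-3.137, -0.146, 0.002]
wrist_force: [1.1, -0.2, 0.3]
grip_width: 0.0006
```

Call:
{"name": "apply_moves", "arguments": {"translation": [[0, -1.3, 0], [0, -1.3, 0], [0, -1.2, -0.4], [0, -0.8, -0.1], [0, -0.8, -0.1], [0, -0.8, 0], [0, -0.8, 0], [0, 0, 0]], "spin": [0, 0, 0, 0, 0, 0, 0, 0]}}

```text
time: 48.03
position: [0.5131, -0.3358, 0.2334]
tool_rot: [3.138, 0.146, 0.001]
wrist_force: [-0.3, 0.1, -0.3]
grip_width: 0.0004
```

Run:
```python
from plan import *
plan(*loc(CASE,CY,.0968,0),.232,CY+np.pi/2,step=2);print(cinv(readout.sense()["position"]))
c=cam("scene");crop(c,"c30",120,10,180,150,4)
```

```text
pos [ 0.5131 -0.3358  0.2334] ang 0.0929 F [-0.3  0.1 -0.3] w 0.0004 t 48.03 tilt [ 0.001 -0.    -1.   ]
"translation": [[-0.01, -0.09, 0.14]] "spin": [np.float64(0.001)]
[9.77426345e-02 6.59686405e-05]
```

View pics/c30.png

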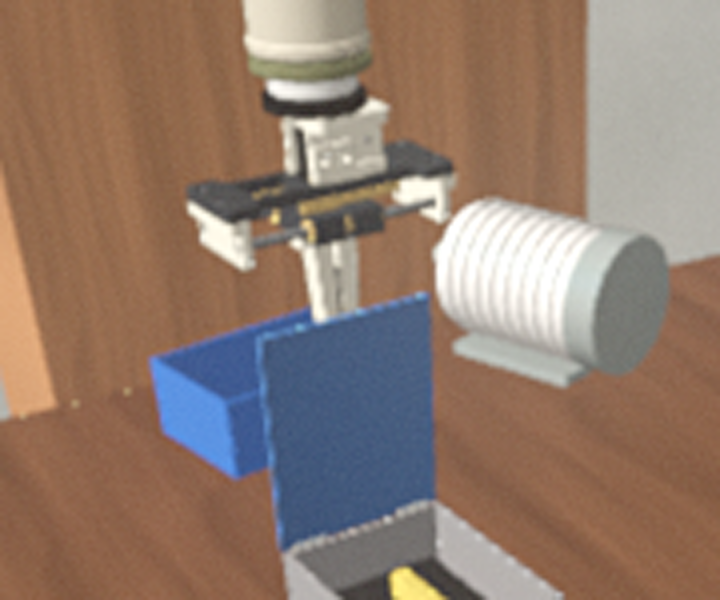

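Call:
{"name": "apply_moves", "arguments": {"translation": [[0, -0.9, 0.1], [0, -0.9, 0.2], [0, -0.8, 0.1], [0, -0.8, 0.2], [0, -0.8, 0.2], [0, -0.8, 0.3], [0, -0.8, 0.3], [0, -0.8, 0.3], [0, -0.7, 0.4], [0, -0.7, 0.4]], "spin": [0, 0, 0, 0, 0, 0, 0, 0, 0, 0]}}

```text
time: 48.92
position: [0.5053, -0.2565, 0.2072]
tool_rot: [-3.138, -0.145, 0.0]
wrist_force: [0.4, -0.3, 1.7]
grip_width: 0.0004
```

Call:
{"name": "apply_moves", "arguments": {"translation": [[0, -0.7, 0.4], [0, -0.7, 0.5], [0, -0.6, 0.5], [0, -0.6, 0.5], [0, -0.6, 0.6], [0, -0.6, 0.6], [0, -0.5, 0.6], [0, -0.5, 0.7]], "spin": [0, 0, 0, 0, 0, 0, 0, 0]}}

```text
time: 49.58
position: [0.5009, -0.2091, 0.1631]
tool_rot: [-3.138, -0.145, 0.0]
wrist_force: [-0.2, -0.3, 1.1]
grip_width: 0.0011
```

Run:
```python
from plan import *
s=readout.sense();print(cinv(s["position"]),s["position"],s["wrist_force"])
c=cam("scene");crop(c,"c31",120,30,180,150,4)
```

```text
[-0.02960571 -0.00034934] [ 0.50092352 -0.2090525   0.16305316] [-0.23813359 -0.28305592  1.13512144]
```

View pics/c31.png

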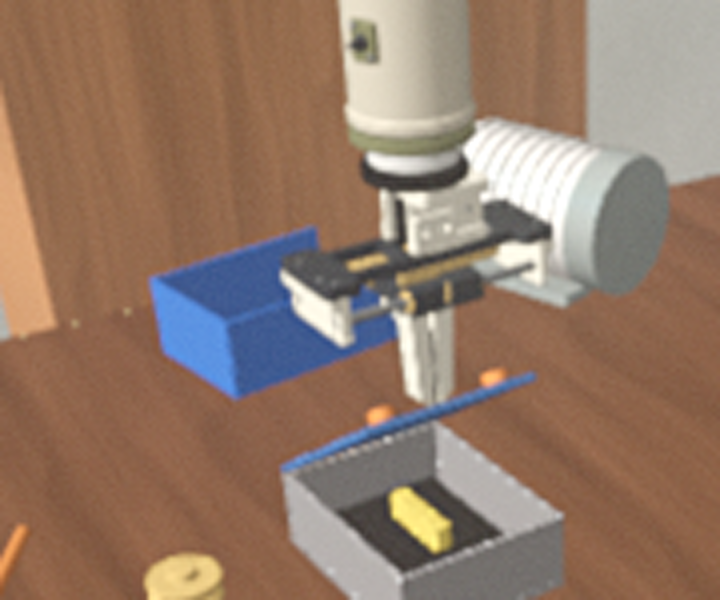

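Call:
{"name": "apply_moves", "arguments": {"translation": [[0, -0.5, 0.7], [0, -0.5, 0.8], [0, -0.4, 0.8], [0, -0.4, 0.8], [0, -0.3, 0.8], [0, -0.3, 0.8], [0, -0.3, 0.8], [0, -0.2, 0.8], [0, -0.2, 0.8], [0, -0.1, 0.6]], "spin": [0, 0, 0, 0, 0, 0, 0, 0, 0, 0]}}

```text
time: 50.47
position: [0.4977, -0.1774, 0.0855]
tool_rot: [-3.138, -0.144, 0.001]
wrist_force: [-0.7, -1.9, -0.0]
grip_width: 0.0005
```

Call:
{"name": "apply_moves", "arguments": {"translation": [[0, 0, 0.4], [0, 0, 0.3], [0, 0, 0.2], [0, 0, 0.2], [0, 0, 0]], "spin": [0, 0, 0, 0, 0]}}

```text
time: 50.88
position: [0.498, -0.1778, 0.0754]
tool_rot: [-3.138, -0.144, 0.0]
wrist_force: [-0.2, -0.2, 0.0]
grip_width: 0.0003
```

Call:
{"name": "apply_moves", "arguments": {"translation": [[0, 0, 0.2], [0, 0, 0.1], [0, 0, 0.1], [0, 0, 0]], "spin": [0, 0, 0, 0]}}

```text
time: 51.22
position: [0.4984, -0.178, 0.0732]
tool_rot: [3.138, 0.145, 0.001]
wrist_force: [-4.4, 2.7, 12.3]
grip_width: 0.0003
```

Run:
```python
from plan import *
s=readout.sense();print(cinv(s["position"]),s["position"],s["wrist_force"])
c=cam("wrist");crop(c,"w32",0,0,512,384,1)
c=cam("scene");crop(c,"c32",140,60,150,140,5)
```

```text
[-6.07753438e-02  2.19114749e-05] [ 0.49842044 -0.17798131  0.07316604] [-4.37397365  2.74919769 12.31576609]
```

View pics/w32.png

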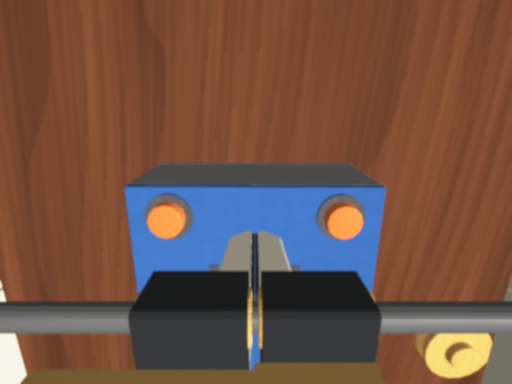

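View pics/c32.png

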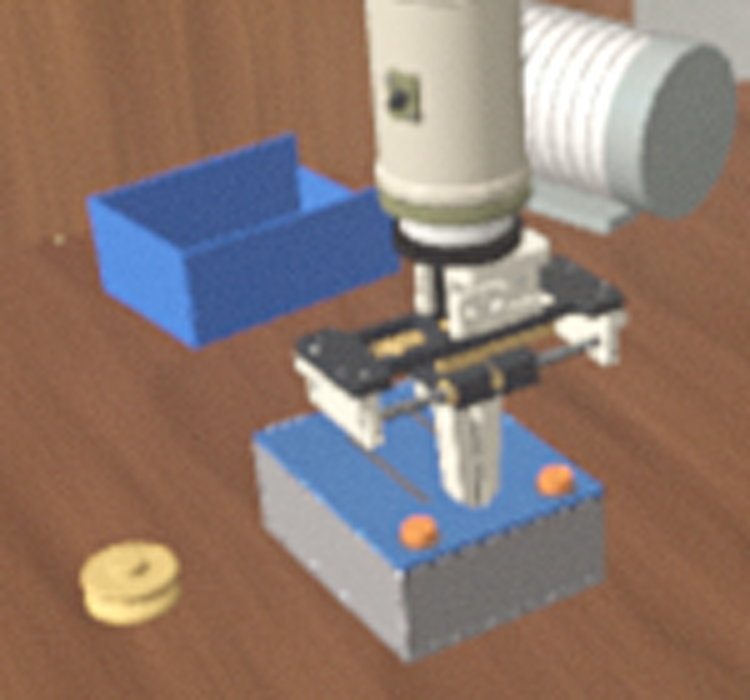

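Call:
{"name": "apply_moves", "arguments": {"translation": [[0, 0, -1.5], [0, 0, -1.5], [1.7, -0.5, 0], [1.7, -0.5, 0], [1.6, -0.6, 0], [0, 0, 0], [0, 0, 0]], "spin": [0, 0, 0, 0, 0, 0, 0]}}

```text
time: 51.9
position: [0.5467, -0.157, 0.1015]
tool_rot: [3.138, 0.146, -0.0]
wrist_force: [-0.5, -1.1, 1.4]
grip_width: 0.0003
```

Run:
```python
from plan import *
s=readout.sense();print(cinv(s["position"]),s["position"],s["wrist_force"])
c=cam("scene");crop(c,"c33",170,100,120,100,6)
c=cam("wrist");crop(c,"w33",0,0,512,384,1)
```

```text
[-0.07722317  0.04998024] [ 0.54665021 -0.15699907  0.10154352] [-0.49430342 -1.11138316  1.38749838]
```

View pics/w33.png

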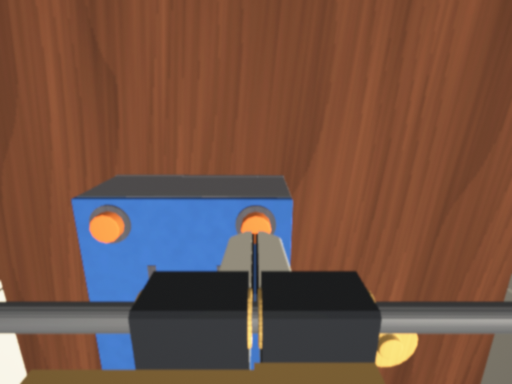

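View pics/c33.png

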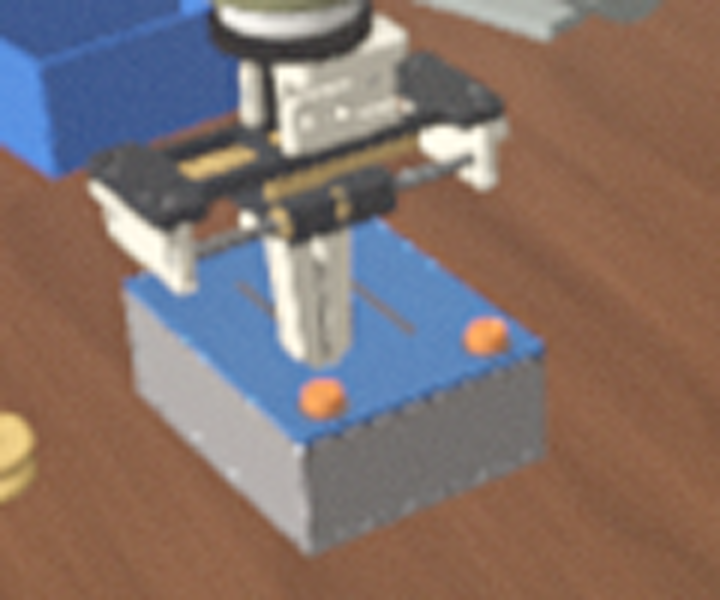

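Run:
```python
from plan import *
c=load("wrist");print([cinv(px(c,u,v,.084)).round(4).tolist() for u,v in [(256,214),(104,226)]])
print(proj(c,np.array([*loc(CASE,CY,-.077,.05),.084])))
```

```text
[[-0.089, 0.0501], [-0.0806, -0.0487]]
[255.83591625 231.27779166]
```

Call:
{"name": "apply_moves", "arguments": {"translation": [[0, 0, 1], [0, 0, 0.6], [0, 0, 0.3], [0, 0, 0.2], [0, 0, 0.2], [0, 0, 0]], "spin": [0, 0, 0, 0, 0, 0]}}

```text
time: 52.5
position: [0.5459, -0.1573, 0.0781]
tool_rot: [-3.138, -0.144, 0.001]
wrist_force: [-0.0, -1.1, 0.4]
grip_width: 0.0005
```

Call:
{"name": "apply_moves", "arguments": {"translation": [[0, 0, 0.2], [0, 0, 0.1], [0, 0, 0.1], [0, 0, 0]], "spin": [0, 0, 0, 0]}}

```text
time: 52.83
position: [0.5464, -0.1573, 0.0761]
tool_rot: [3.138, 0.145, -0.0]
wrist_force: [-7.6, 1.8, 14.6]
grip_width: -0.0
```

Call:
{"name": "apply_moves", "arguments": {"translation": [[0, 0, 0.1], [0, 0, 0], [0, 0, -1.5], [0, 0, -1.5], [-2.5, 0, 0], [-2.5, 0, 0], [-2.5, 0, 0], [-2.5, 0, 0], [0, 0, 0], [0, 0, 0]], "spin": [0, 0, 0, 0, 0, 0, 0, 0, 0, 0]}}

```text
time: 53.67
position: [0.4463, -0.1664, 0.1034]
tool_rot: [-3.138, -0.143, -0.001]
wrist_force: [-0.1, -0.1, -0.0]
grip_width: 0.0007
```

Run:
```python
from plan import *
s=readout.sense();print(cinv(s["position"]),s["position"],s["wrist_force"])
c=cam("wrist");crop(c,"w34",0,100,400,200,2)
```

```text
[-0.07712635 -0.05084417] [ 0.44626386 -0.166388    0.10343654] [-0.06325849 -0.06404192 -0.01712289]
```

View pics/w34.png

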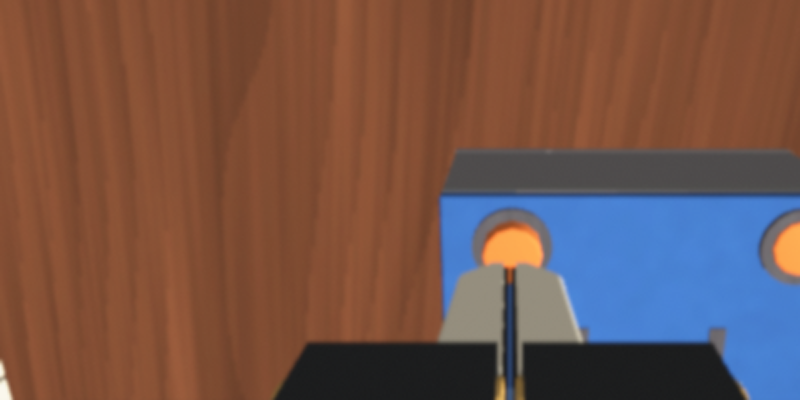

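Call:
{"name": "apply_moves", "arguments": {"translation": [[0, 0, 1], [0, 0, 0.8], [0, 0, 0.3], [0, 0, 0.2], [0, 0, 0.2], [0, 0, 0.1], [0, 0, 0]], "spin": [0, 0, 0, 0, 0, 0, 0]}}

```text
time: 54.3
position: [0.447, -0.1663, 0.0775]
tool_rot: [-3.138, -0.145, -0.0]
wrist_force: [0.3, -0.8, 1.4]
grip_width: 0.0002
```

Call:
{"name": "apply_moves", "arguments": {"translation": [[0, 0, 0.1], [0, 0, 0.1], [0, 0, 0]], "spin": [0, 0, 0]}}

```text
time: 54.55
position: [0.447, -0.1664, 0.0761]
tool_rot: [-3.138, -0.145, -0.001]
wrist_force: [0.2, 2.2, 7.3]
grip_width: 0.0002
```

Call:
{"name": "apply_moves", "arguments": {"translation": [[0, 0, 0.1], [0, 0, 0.1], [0, 0, 0]], "spin": [0, 0, 0]}}

```text
time: 54.8
position: [0.4472, -0.1664, 0.0759]
tool_rot: [3.138, 0.145, 0.001]
wrist_force: [-9.3, 6.6, 24.2]
grip_width: 0.0002
```

Call:
{"name": "apply_moves", "arguments": {"translation": [[0, 0, -2], [0, 0, -2.5], [0, 0, -2.5], [0, 0, -2.5], [-1, -2, -2], [-1, -2, 0], [-1, -2, 0], [-1, -2, 0], [-1, -2, 0], [0, 0, 0]], "spin": [0, 0, 0, 0, 0, 0, 0, 0, 0, 0]}}

```text
time: 55.63
position: [0.386, -0.0693, 0.188]
tool_rot: [-3.137, -0.147, 0.002]
wrist_force: [-0.6, -0.3, 0.2]
grip_width: 0.0007
```

Run:
```python
from plan import *
s=readout.sense();print(cinv(s["position"]),s["position"],s["wrist_force"],s["time"])
c=cam("wrist");crop(c,"w35",0,0,512,384,1);crop(c,"w35z",230,180,250,200,3)
c=cam("scene");crop(c,"c35",140,60,150,140,5);crop(c,"c35f",0,0,512,384,1)
c=cam("side");crop(c,"s35",200,60,150,120,5)
```

```text
[-0.17938904 -0.10185269] [ 0.38604737 -0.06926178  0.18799745] [-0.56671969 -0.2614515   0.23429513] 55.6333
```

View pics/w35.png

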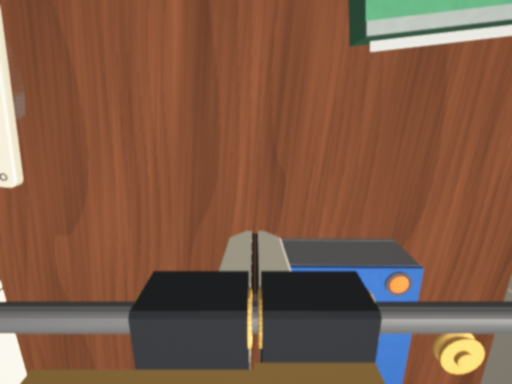

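View pics/c35.png

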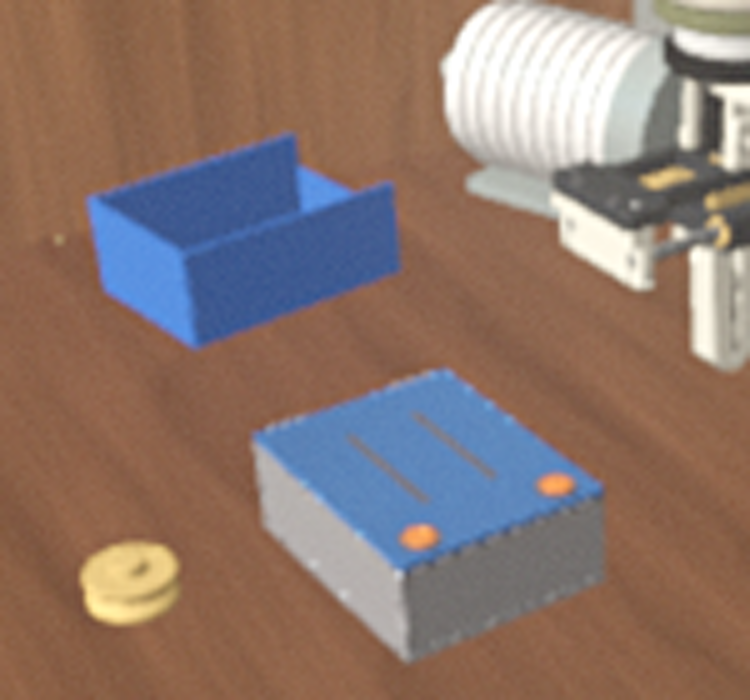

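View pics/c35f.png

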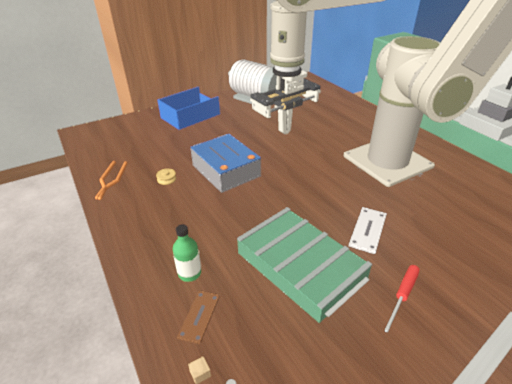

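View pics/s35.png

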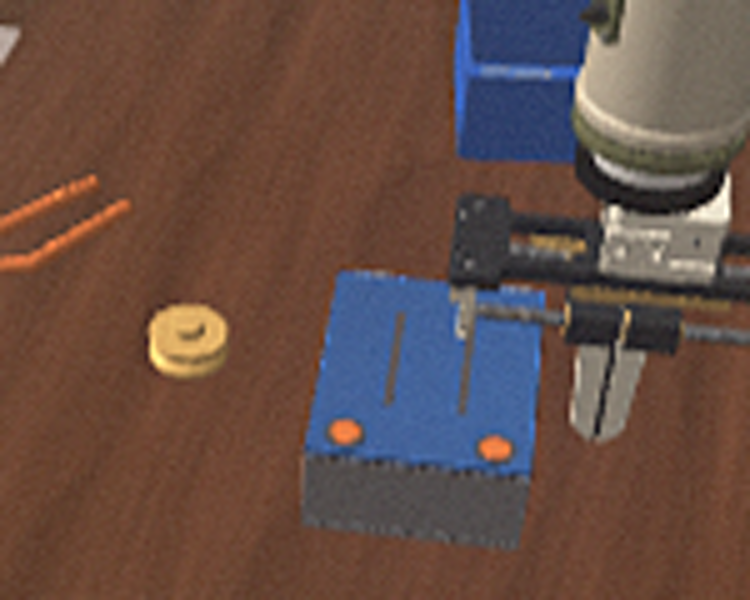

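Run:
```python
from bench import job
print(job.close_job())
```

```text
the job is handed in; nothing more can be done
None
```

The job is done and handed in at about 56 s; it reports no verdict. Three plates were in the rack (red, silver and black; gold was absent). I pushed each one out over the front edge from behind, pinched it and stacked it in the middle of the case. Then I laid the hold-down pad on top with its rib up, shut the lid and pushed both latches down.

**Final checks**
- **Pile and pad:** before the lid closed, the plates lay flat within about 2 mm of each other, and the pad was flat and central.
- **Lid:** the finger stopped on the shut lid at 73 mm height, with 12 N.
- **Latches:** both stopped at 76 mm, the height for fully down. The force was at least 14.6 N on the left and 24 N on the right, and both look flat in the last pictures.
- **Things to leave alone:** the pulley, bottle and screwdriver look undisturbed in the last scene picture. I compared them by eye only.

**What went wrong or disagreed**
- **Silver plate:** the grip slackened on the way and its tail drooped. Lowering it onto the pile levelled it.
- **Black plate:** the fingertips landed on the plates below and the wrist force reached 54 N (limit 120 N). I backed off and released the plate from about 9 mm above the pile.
- **Red plate:** it was released about 16 mm above the case floor and landed flat.
- **Hold-down pad:** it was knocked aside during the run, so I measured it again before gripping it.
- **Cameras:** the wrist camera and the two fixed cameras disagreed by about 4 mm. I used the wrist camera's positions, and the contact points agreed with them.

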